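Demould the lever hubs and load the keyed test rig

TASK

Empty the four open moulds: fit on each keyed test shaft of the rig the hub whose keyway lines up with the shaft's key when its lever lies between the two stop pins, pushed fully home, and set the hubs that suit no shaft upright and flat in the shallow tray. When all four hubs are placed, press the white start button fully down once and let it up. Leave the other things on the bench where they are.

Things in the scene. Friction and masses are not known exactly. Their poses are not given: they have to be found in the camera images.
- hub_a_c (a point): lever hub A: loose grey plastic hub, 130 g, 60 mm across, 40 mm high, 33 mm through bore; a lever 14 mm wide and high at its foot points along +x, to 75 mm from the axis. Keyway 9 mm wide, full height, cut out to 26 mm from the axis: on the lever's side (+x). Point on the axis, 20 mm above the underside; z up. Starts upright in a mould.
- shaft_a_seat (a point): test shaft A (may be absent): heavy stand (2.5 kg) with an upright steel shaft 28 mm across, tapered top 50 mm above its 80 mm round seat. Point on the axis on the seat, where the hub's underside rests; +x towards its two stop pins, z up. Key 5 mm wide, out to 23.5 mm from the axis, up to 46 mm above the seat, towards the stop pins (+x).
- shaft_a_stop (a point): point at seat level half-way between the two stop pins of test shaft A, 62 mm from the shaft axis; the pins are 8 mm thick, stand 18 mm above the seat, 21 mm clear gap between them for the hub's lever
- hub_b_c (a point): lever hub B: loose grey plastic hub, 130 g, 60 mm across, 40 mm high, 33 mm through bore; a lever 14 mm wide and high at its foot points along +x, to 75 mm from the axis. Keyway 9 mm wide, full height, cut out to 26 mm from the axis: on the +y side, a quarter turn anticlockwise from above from the lever. Point on the axis, 20 mm above the underside; z up. Starts upright in a mould.
- shaft_b_seat (a point): test shaft B (may be absent): heavy stand (2.5 kg) with an upright steel shaft 28 mm across, tapered top 50 mm above its 80 mm round seat. Point on the axis on the seat, where the hub's underside rests; +x towards its two stop pins, z up. Key 5 mm wide, out to 23.5 mm from the axis, up to 46 mm above the seat, on the +y side, a quarter turn anticlockwise from above from the stop pins.
- shaft_b_stop (a point): point at seat level half-way between the two stop pins of test shaft B, 62 mm from the shaft axis; the pins are 8 mm thick, stand 18 mm above the seat, 21 mm clear gap between them for the hub's lever
- hub_c_c (a point): lever hub C: loose grey plastic hub, 130 g, 60 mm across, 40 mm high, 33 mm through bore; a lever 14 mm wide and high at its foot points along +x, to 75 mm from the axis. Keyway 9 mm wide, full height, cut out to 26 mm from the axis: on the side opposite the lever (-x). Point on the axis, 20 mm above the underside; z up. Starts upright in a mould.
- shaft_c_seat (a point): test shaft C (may be absent): heavy stand (2.5 kg) with an upright steel shaft 28 mm across, tapered top 50 mm above its 80 mm round seat. Point on the axis on the seat, where the hub's underside rests; +x towards its two stop pins, z up. Key 5 mm wide, out to 23.5 mm from the axis, up to 46 mm above the seat, away from the stop pins (-x).
- shaft_c_stop (a point): point at seat level half-way between the two stop pins of test shaft C, 62 mm from the shaft axis; the pins are 8 mm thick, stand 18 mm above the seat, 21 mm clear gap between them for the hub's lever
- hub_d_c (a point): lever hub D: loose grey plastic hub, 130 g, 60 mm across, 40 mm high, 33 mm through bore; a lever 14 mm wide and high at its foot points along +x, to 75 mm from the axis. Keyway 9 mm wide, full height, cut out to 26 mm from the axis: on the -y side, a quarter turn clockwise from above from the lever. Point on the axis, 20 mm above the underside; z up. Starts upright in a mould.
- shaft_d_seat (a point): test shaft D (may be absent): heavy stand (2.5 kg) with an upright steel shaft 28 mm across, tapered top 50 mm above its 80 mm round seat. Point on the axis on the seat, where the hub's underside rests; +x towards its two stop pins, z up. Key 5 mm wide, out to 23.5 mm from the axis, up to 46 mm above the seat, on the -y side, a quarter turn clockwise from above from the stop pins.
- shaft_d_stop (a point): point at seat level half-way between the two stop pins of test shaft D, 62 mm from the shaft axis; the pins are 8 mm thick, stand 18 mm above the seat, 21 mm clear gap between them for the hub's lever
- mould_a: mould block in which hub A starts; those of B, C and D are just like it: fixed open aluminium block 132 x 86 x 18 mm; origin under the centre of its round cavity (65 mm across, floor 6 mm up, 12 mm deep, so 28 mm of the hub stands clear); its lever channel (18 mm wide, as deep) runs along +x. Lift the hub straight up
- tray: loose shallow steel tray, 250 mm (its x) by 125 mm (its y) outside, 18 mm high, walls and floor 4 mm thick, 0.7 kg; origin at the centre of its underside
- start (a joint): travel of the start button: 0 up, 0.006 m fully down (springs back; about 1.5 N to begin, 5 N fully down)
- start_top (a point): centre of the top face of the white start button (30 mm across, 52 mm above the table, facing up) on the small grey console
- objective_1: bystander, to be left alone: microscope objective, black barrel 34 mm across, 55 mm high; origin at its underside
- objective_2: bystander, to be left alone: microscope objective, black barrel 40 mm across, 60 mm high; origin at its underside
- objective_3: bystander, to be left alone: microscope objective, black barrel 32 mm across, 48 mm high; origin at its underside
- cleaner: bystander, to be left alone: white bottle 56 mm across, 130 mm high; origin at its underside
- lens_case: bystander, to be left alone: grey case 90 x 70 x 28 mm; origin at its underside
- driver: bystander, to be left alone: black-handled screwdriver lying down; origin at its underside
- jar: bystander, to be left alone: glass jar 66 mm across, 55 mm high; origin at its underside
Not all that is in view belongs to the job. Leave any red look-alike of the part that bears hub_b_c alone. What is shaped like the part that bears hub_d_c but red is not meant.

How it is judged:
By the outcome, as a careful person would: the job done as asked, in the order asked, and still so for the second after the job is handed in, with the robot touching nothing.
Of shaft_a, shaft_b, shaft_c, shaft_d only 2 to 3 are there at a start; the rules pass over those that are not, and their reading is None.
At some moment in a run one of tray may be knocked a few centimetres aside while the robot is not near it.
Once in a run the grip may slacken for a moment while it holds something.
It also fails if it takes over 208 s, if anything falls off the work surface, if the arm or the gripper's body presses on something with over 40 N, if the wrist force passes 120 N, or if a joint passes its speed limit or range.

ROBOT

A 7-joint arm with a two-finger parallel gripper is mounted at the origin on the work surface. World frame = base frame: x ahead of the robot, y to its left, z up, the work surface at z = 0. Lengths are in mm, angles in rad, forces in N, time in s.
With the tool pointing down it reaches from about 425 to 950 mm from the base axis. Payload 16.7 kg.
Tool frame: the origin (TCP) lies at the very end of the fingers, on their centre line; the grasp point (between the pads) lies 19 mm behind it; z points along the fingers, x is the direction in which the jaws open and shut, and the axes are right-handed (so a half turn about z gives the same grasp; the last joint's range is limited). The gripper opens to 94 mm and grips with 3 to 60 N. Pads are 16 mm wide; open, the fingers measure 119 mm over their backs; the gripper's body (75 mm by 177 mm) begins 78 mm behind the grasp point.
Start: joints at [0.978, 0.426, 0.074, 1.606, -0.034, 1.111, -0.067], TCP at [289.793, -609.586, 205.467] pointing down, gripper open.
Joint ranges: [-2.85, 2.85], [-0.5, 2.14], [-1.23, 1.37], [0.21, 2.46], [-1.02, 4.16], [0.16, 2.05], [-2.73, 2.73]. Speed limits (rad/s): [1.89, 1.89, 2.39, 2.39, 3.01, 3.01, 3.01].

INTERFACE

Orientations are given as a 3x3 rotation matrix whose columns are the frame's x, y, z axes.
In Python, from workcell import get_state, camera, camera_model, order gives the robot as it stands.
- The arm moves only by the tool servo_tool, never from a script. Its argument "rows" is a list of rows, each an object with "xyz": the shift along the world's x, y, z normalised to -1 to 1, where 1 is 250 mm, a list of three; "rot": the turn, a rotation vector about the world's x, y, z normalised to -1 to 1, where 1 is 180 degrees, a list of three. In form: [{"xyz": [tx, ty, tz], "rot": [wx, wy, wz]}, ...]. A call has exactly 8 rows; each row is the pose to reach, as a shift and turn from the pose measured when the call began, turning the shorter way round; what a row does not reach only later rows make up. A row lasts 1/12 s, in which the tool goes at most 41.7 mm and 7.16 degrees, less where a joint would pass 70% of its speed; a pose out of reach is approached as far as the arm can. A call with a number of a shift or a turn outside -1 to 1 is refused whole. A call with a gripper value outside its range is refused whole. "grip" is the gripper's target within -1 to 1 (fully open at 1, half-way at 0, shut at -1), set as the call begins (left out, the last holds). The fingers move at their own pace and stop on an object; "newtons" is the grip in N (left out, the last holds). Time passes only in rows, so rows that repeat a pose let the fingers close, or fill a call up. It gives the time, the measured TCP pose, the force and the opening at its end, in the units of the state.
- get_state(): the state, without advancing time (a new reading comes with each control period).
- camera(name): name is "scene" or "top" or "wrist"; returns (picture, depth): 480x640x3 uint8, blue, green, red; 480x640 float32, mm along the optical axis (not along the pixel's ray), 0 where there is no reading.
- camera_model(name): a dict with "fx", "fy", "cx", "cy" (pixels), "k1" (the pictures are not rectified: a ray, as slopes to the right and down, at radius r is drawn at 1 + k1 r^2 times it, then the intrinsics apply), "rvec" (rotation vector, rad) and "tvec" (3), from world to camera coordinates, as OpenCV has them; the wrist camera has in their place "tool_from_camera" (4x4, takes a point from camera to tool coordinates, whose origin is the TCP and whose axes are the tool frame's). Camera axes: x right, y down, z forward; pixel columns grow to the right and rows downward; lengths in mm; the calibration is good to about 2 mm. A picture is of the moment at which its call begins: read the wrist's pose just before it. camera_model takes no time and is no camera call.
- order.sign_off(): hands the job in, once; it reports no verdict.
The state is a dict: "time": time; "q": joint angles; "qvel": joint speeds; "joint_torque": joint torques, N m; "eef_pos": TCP position; "tcp_rot": TCP orientation; "contact_force": force on the tool from outside, world axes, zero at the start; "moment": the same for the moment, N m; "grip_width": finger opening in mm.
Only numpy, scipy, OpenCV 4.12 (cv2) and the standard library are available. Lean on these libraries where they do the work, as an engineer would, in place of code of your own. Each camera call takes 0.05 s, during which the arm holds its last target.

## Working session

There is one attempt and no reset: what is moved stays moved. The work goes in short steps, Python scripts to look and compute and a tool call to move; the robot and the scene stay as the last step left them, time stands still between calls to the robot, and variables do not carry over. Pictures are saved under pics/ and viewed, and the job is handed in when it is done.

Besides the shell and the picture viewer there is one more tool, called by a JSON object that holds its "fn" and its "kwargs". servo_tool: Moves the arm, as the interface text tells. Its arguments: {"type":"object","properties":{"rows":{"type":"array"},"grip":{"type":"number"},"newtons":{"type":"number"}},"required":["rows"]}

```bash
ls; mkdir -p pics; cat > h.py <<'E'
import numpy as np, cv2
from workcell import get_state, camera, camera_model, order
def snap(n,tag):
    s=get_state(); p,d=camera(n); cv2.imwrite(f'pics/{tag}.png',p); np.savez(f'pics/{tag}.npz',p=p,d=d,pos=s['eef_pos'],rot=s['tcp_rot'],n=n); return p,d,s
def cam2world(n,s=None):
    m=camera_model(n)
    if n=='wrist':
        T=np.array(m['tool_from_camera']); W=np.eye(4); W[:3,:3]=np.array(s['tcp_rot']); W[:3,3]=s['eef_pos']; return W@T
    R=cv2.Rodrigues(np.array(m['rvec'],float))[0]; t=np.array(m['tvec'],float).ravel()
    T=np.eye(4); T[:3,:3]=R.T; T[:3,3]=-R.T@t; return T
def rays(n,uv):
    m=camera_model(n); uv=np.atleast_2d(np.array(uv,float))
    K=np.array([[m['fx'],0,m['cx']],[0,m['fy'],m['cy']],[0,0,1]])
    x=cv2.undistortPoints(uv.reshape(-1,1,2),K,np.array([m['k1'],0,0,0.])).reshape(-1,2)
    return np.c_[x,np.ones(len(x))]
def onplane(n,uv,z,s=None):
    T=cam2world(n,s); r=rays(n,uv)@T[:3,:3].T; o=T[:3,3]
    k=(z-o[2])/r[:,2]; return o+r*k[:,None]
def cloud(n,d,s=None):
    T=cam2world(n,s); v,u=np.mgrid[0:480,0:640]
    r=rays(n,np.c_[u.ravel(),v.ravel()]); P=(r*d.ravel()[:,None])@T[:3,:3].T+T[:3,3]
    P[d.ravel()==0]=np.nan; return P.reshape(480,640,3)
def project(n,X,s=None):
    T=np.linalg.inv(cam2world(n,s)); c=np.atleast_2d(X)@T[:3,:3].T+T[:3,3]; m=camera_model(n)
    x=c[:,:2]/c[:,2:]; r2=(x**2).sum(1); x=x*(1+m['k1']*r2)[:,None]
    return x*[m['fx'],m['fy']]+[m['cx'],m['cy']]
def load(tag):
    z=np.load(f'pics/{tag}.npz'); return z['p'],z['d'],dict(eef_pos=z['pos'],tcp_rot=z['rot']),str(z['n'])
E
python3 - <<'E'
from h import *
for n in('scene','top','wrist'):
    p,d,s=snap(n,n+'0')
    m=camera_model(n); print(n,m)
    if n!='wrist': print(cam2world(n)[:3,3])
print(get_state())
E
```

```text
pics
scene {'fx': 467.7047075968176, 'fy': 467.7047075968176, 'cx': 317.7282283498974, 'cy': 238.14701068806926, 'k1': 0.04046742509326536, 'rvec': array([ 1.53424801,  1.72540588, -0.9498192 ]), 'tvec': array([ 155.08182352, -226.33939069, 1589.92481559])}
[1469.06335169   24.34714698  666.63400465]
top {'fx': 500.0109826724349, 'fy': 500.0109826724349, 'cx': 306.83925720417767, 'cy': 242.4090719491101, 'k1': 0.01266402635624524, 'rvec': array([ 2.08785746, -2.13653334,  0.19198268]), 'tvec': array([ -44.56282197,  530.84985991, 1252.03129753])}
[ 276.35986637  -72.29057307 1330.326684  ]
wrist {'fx': 415.9339235923659, 'fy': 415.9339235923659, 'cx': 318.4529806307258, 'cy': 241.00186956031183, 'k1': -0.045051710213350145, 'tool_from_camera': array([[ 9.99999831e-01,  1.14231775e-04,  5.69976665e-04,
        -1.17193484e+00],
       [-2.59000085e-04,  9.65356933e-01,  2.60932797e-01,
        -7.44282764e+01],
       [-5.20424109e-04, -2.60932901e-01,  9.65356800e-01,
        -1.79282669e+02],
       [ 0.00000000e+00,  0.00000000e+00,  0.00000000e+00,
         1.00000000e+00]])}
{'time': 0.15, 'q': array([ 0.97748867,  0.42659393,  0.07383894,  1.60647932, -0.03412054,
        1.11079201, -0.06709134]), 'qvel': array([ 0.00172278, -0.00024583, -0.00197975, -0.00267859,  0.00218143,
        0.00190072,  0.00029462]), 'joint_torque': array([ 4.71060950e-03, -9.36283064e+01,  3.66952009e+00, -4.54422712e+01,
       -4.88162984e-02,  1.80451444e-02,  1.57290110e-04]), 'eef_pos': array([ 289.67368604, -609.29179488,  204.92369528]), 'tcp_rot': array([[ 4.29365455e-01, -9.03130712e-01, -4.71698797e-04],
       [-9.03130267e-01, -4.29365712e-01,  8.98164745e-04],
       [-1.01369146e-03,  4.03645462e-05, -9.99999485e-01]]), 'contact_force': array([-0.86090609, -0.49142603,  0.37470906]), 'moment': array([ 0.01333781,  0.0483901 , -0.01022066]), 'grip_width': 93.79416451773862}
```

View pics/scene0.png

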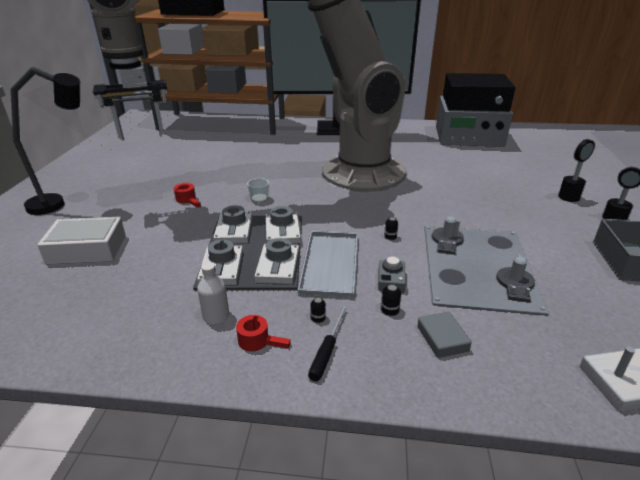

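View pics/top0.png

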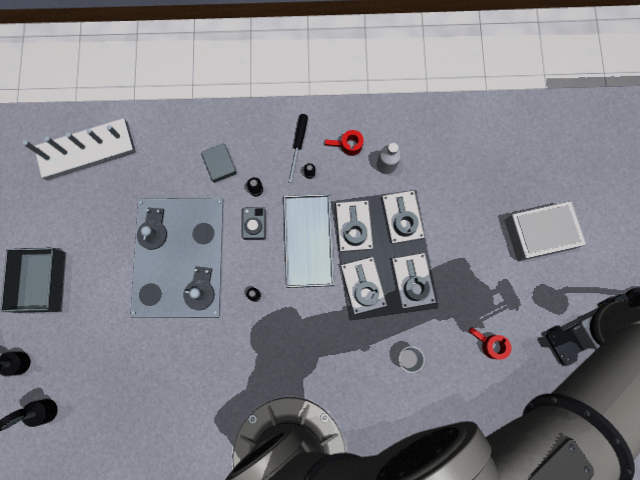

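View pics/wrist0.png

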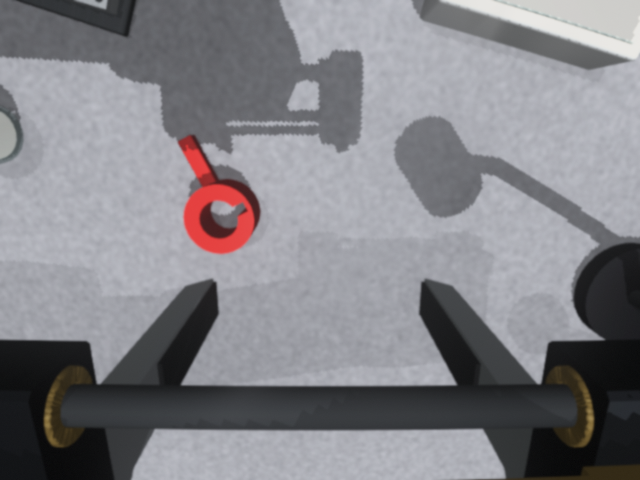

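The four grey hubs in moulds are in the top view at (354,230), (405,222), (367,290) and (415,286). The red look-alikes are at (350,140) and (495,345). Two shafts are on the plate at (150,232) and (198,291), and the tray is at (308,240).

```bash
python3 - <<'E'
from h import *
p,d,s,n=load('top0')
a=cv2.resize(p[185:325,330:445],None,fx=4.2,fy=4.2,interpolation=cv2.INTER_CUBIC)
cv2.imwrite('pics/c1.png',a)
b=cv2.resize(p[190:325,125:230],None,fx=4.4,fy=4.4,interpolation=cv2.INTER_CUBIC)
cv2.imwrite('pics/c2.png',b)
for nm,uv,z in [('h1',(354,230),46),('h2',(405,222),46),('h3',(367,290),46),('h4',(415,286),46),('s1',(146,230),60),('s2',(194,292),60),('tray',(308,240),18),('start',(254,225),52),('mark',(202,233),0),('mark',(150,294),0)]:
    print(nm,onplane('top',[uv],z).round(0))
P=cloud('top',d)
for uv in [(354,216),(405,210),(148,244),(198,302),(308,240),(148,228),(254,226),(202,233),(210,270),(150,294)]: print(uv,P[uv[1],uv[0]].round(1))
E
```

```text
h1 [[ 561. -181.   46.]]
h2 [[ 579. -316.   46.]]
h3 [[ 403. -208.   46.]]
h4 [[ 410. -331.   46.]]
s1 [[571. 363.  60.]]
s2 [[406. 233.  60.]]
tray [[543. -60.  18.]]
start [[580.  81.  52.]]
mark [[573. 230.   0.]]
mark [[410. 365.   0.]]
(354, 216) [ 605.  -184.9   21.3]
(405, 210) [ 617.  -321.8   25.7]
(148, 244) [542.8 370.6  16.4]
(198, 302) [384.4 232.8  15.9]
(308, 240) [545.4 -59.5   5.5]
(148, 228) [574.8 354.9  68.2]
(254, 226) [577.4  81.3  50.2]
(202, 233) [571.2 227.5   8.9]
(210, 270) [467.  200.7  25.2]
(150, 294) [408.9 362.   10. ]
```

View pics/c1.png

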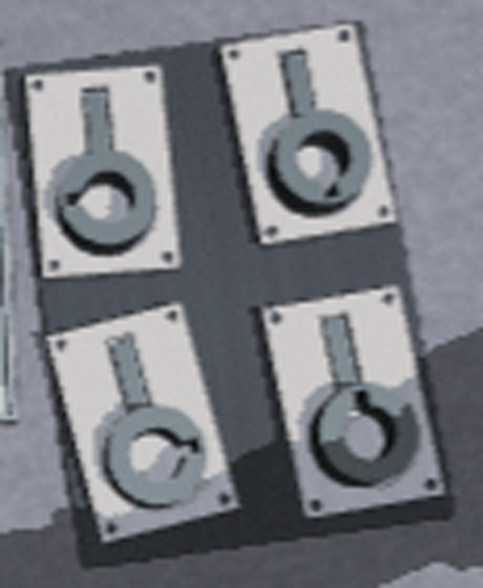

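View pics/c2.png

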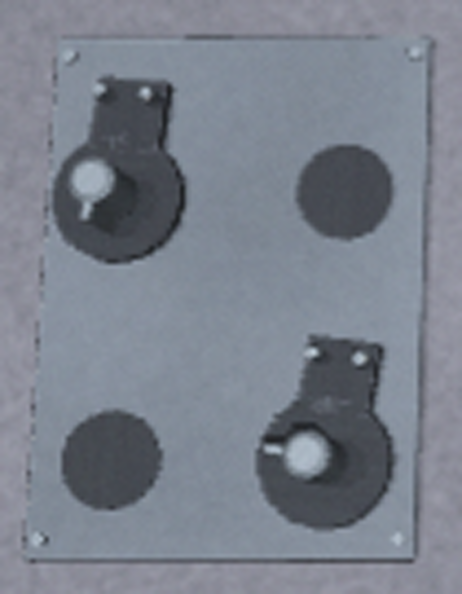

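Image up is +x and image left is +y.
- **Hubs by keyway:** upper-left is B (keyway left of lever), upper-right is C (opposite), lower-left is D (right) and lower-right is A (lever side).
- **Shafts:** upper-left has its key away from the pins (C), lower-right has its key to the left (B).
- **Plan:** B and C go on the shafts, A and D in the tray. First I'll take a closer look from the wrist camera.

{"fn": "servo_tool", "kwargs": {"rows": [{"xyz":[0.1,0.13,0.03],"rot":[0,0,-0.03]},{"xyz":[0.2,0.26,0.06],"rot":[0,0,-0.06]},{"xyz":[0.3,0.4,0.1],"rot":[0,0,-0.09]},{"xyz":[0.4,0.53,0.13],"rot":[0,0,-0.12]},{"xyz":[0.5,0.66,0.16],"rot":[0,0,-0.141]},{"xyz":[0.6,0.8,0.18],"rot":[0,0,-0.141]},{"xyz":[0.7,0.93,0.18],"rot":[0,0,-0.141]},{"xyz":[0.75,1.0,0.18],"rot":[0,0,-0.141]}], "grip": 1, "newtons": 25}}

```text
time: 0.82
eef_pos: [480.0, -355.1, 250.4]
tcp_rot: [[0.005, -1.0, 0.001], [-1.0, -0.005, 0.002], [-0.002, -0.001, -1.0]]
contact_force: [1.2, 0.5, 0.8]
grip_width: 94.3
```

{"fn": "servo_tool", "kwargs": {"rows": [{"xyz":[0.05,0.13,0],"rot":[0,0,0]},{"xyz":[0.1,0.26,0],"rot":[0,0,0]},{"xyz":[0.15,0.38,0],"rot":[0,0,0]},{"xyz":[0.17,0.4,0],"rot":[0,0,0]},{"xyz":[0.17,0.4,0],"rot":[0,0,0]},{"xyz":[0.17,0.4,0],"rot":[0,0,0]},{"xyz":[0.17,0.4,0],"rot":[0,0,0]},{"xyz":[0.17,0.4,0],"rot":[0,0,0]}]}}

```text
time: 1.48
eef_pos: [521.7, -256.8, 250.3]
tcp_rot: [[0.002, -1.0, 0.001], [-1.0, -0.002, 0.001], [-0.001, -0.001, -1.0]]
contact_force: [-0.1, 0.3, -0.2]
grip_width: 93.9
```

```bash
python3 - <<'E'
from h import *
p,d,s=snap('wrist','w1'); print(s['eef_pos'],s['tcp_rot'],s['q'],s['time'])
E
```

```text
[ 521.68445394 -256.75586665  250.2807948 ] [[ 2.19203302e-03 -9.99997245e-01  8.39093750e-04]
 [-9.99996718e-01 -2.19091723e-03  1.32837605e-03]
 [-1.32653401e-03 -8.42002840e-04 -9.99998766e-01]] [ 0.3738175   0.2375121  -0.03129942  1.76615395  0.00642284  1.13770361
 -1.22790194] 1.4833
```

View pics/w1.png

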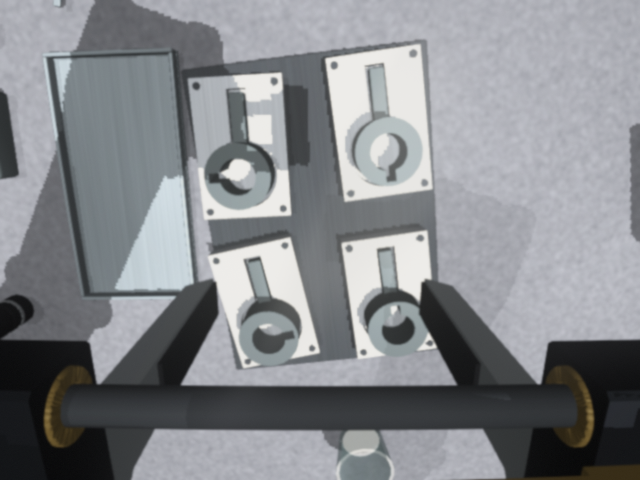

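The wrist view confirms the keyways: (240,175) left = B, (388,150) down = C, (270,338) right = D, (393,322) up = A. Next, circles through the hub top faces.

```bash
cat >> h.py <<'E'
def fitc(xy):
    A=np.c_[2*xy,np.ones(len(xy))]; b=(xy**2).sum(1); c=np.linalg.lstsq(A,b,rcond=None)[0]
    return c[:2],np.sqrt(c[2]+c[:2]@c[:2])
E
python3 - <<'E'
from h import *
p,d,s,n=load('w1')
P=cloud('wrist',d,s)
for nm,uv in dict(B=(240,175),C=(388,150),D=(270,338),A=(393,322)).items():
    v,u=np.mgrid[0:480,0:640]
    near=np.hypot(u-uv[0],v-uv[1])<45
    z=P[...,2]
    print(nm,'z hist',np.histogram(z[near&~np.isnan(z)],bins=[-5,3,9,15,21,30,38,42,46,50,55])[0])
    m=(near&(z>38)&(z<54)).astype(np.uint8)
    m=cv2.morphologyEx(m,cv2.MORPH_OPEN,np.ones((3,3)))
    c,_=cv2.findContours(m,cv2.RETR_EXTERNAL,cv2.CHAIN_APPROX_NONE); c=max(c,key=cv2.contourArea)
    pts=cv2.convexHull(c).reshape(-1,2).astype(float)
    X=onplane('wrist',pts,46,s)[:,:2]
    ce,r=fitc(X)
    e=cv2.fitEllipse(c)
    ce2=onplane('wrist',[e[0]],46,s)[0,:2]
    print(nm,'z',np.nanmedian(z[m>0]),'c',ce.round(1),'r',r.round(1),'ell',ce2.round(1))
# white mould plates
hsv=cv2.cvtColor(p,cv2.COLOR_BGR2HSV)
E
```

```text
B z hist [  94    5  101  903 2236  247   86   79   89  278]
B z 46.17971293877679 c [ 546.9 -176.6] r 9.6 ell [ 542.9 -173.3]
C z hist [  14   10  163  993 2172  219   61   62   72  244]
C z 46.96053583079754 c [ 575.9 -323.7] r 13.1 ell [ 574.8 -331. ]
D z hist [ 968   37  429  294 1716  359  161  180  176  362]
D z 46.21195996082241 c [ 400.2 -207.7] r 27.9 ell [ 387.8 -205. ]
A z hist [ 515   11  153  363 1889  389  157  155  175  283]
A z 46.067655740798216 c [ 410.3 -332.9] r 28.0 ell [ 398.  -338.3]
```

```bash
python3 - <<'E'
from h import *
p,d,s,n=load('w1')
P=cloud('wrist',d,s); z=P[...,2]
v,u=np.mgrid[0:480,0:640]
for nm,uv in dict(B=(240,175),C=(388,150),D=(270,338),A=(393,322)).items():
    near=np.hypot(u-uv[0],v-uv[1])<45
    h=np.histogram(z[near&~np.isnan(z)],bins=np.arange(-6,72,3)); print(nm,dict(zip(h[1].astype(int).tolist(),h[0].tolist())))
for uv in [(600,150),(500,400),(307,200),(210,90),(120,150),(110,270)]: print(uv,np.nanmedian(P[uv[1]-3:uv[1]+4,uv[0]-3:uv[0]+4].reshape(-1,3),0))
E
```

```text
B {-6: 0, -3: 42, 0: 52, 3: 0, 6: 5, 9: 36, 12: 65, 15: 833, 18: 70, 21: 63, 24: 234, 27: 1939, 30: 160, 33: 56, 36: 52, 39: 65, 42: 64, 45: 57, 48: 66, 51: 66, 54: 2116, 57: 283, 60: 0, 63: 0, 66: 0}
C {-6: 0, -3: 2, 0: 12, 3: 0, 6: 10, 9: 97, 12: 66, 15: 936, 18: 57, 21: 63, 24: 175, 27: 1934, 30: 141, 33: 44, 36: 46, 39: 49, 42: 47, 45: 49, 48: 50, 51: 71, 54: 2133, 57: 341, 60: 0, 63: 0, 66: 0}
D {-6: 0, -3: 381, 0: 587, 3: 0, 6: 37, 9: 407, 12: 22, 15: 237, 18: 57, 21: 92, 24: 200, 27: 1424, 30: 167, 33: 114, 36: 115, 39: 124, 42: 129, 45: 135, 48: 136, 51: 138, 54: 1649, 57: 178, 60: 0, 63: 0, 66: 0}
A {-6: 0, -3: 169, 0: 346, 3: 1, 6: 10, 9: 130, 12: 23, 15: 300, 18: 63, 21: 79, 24: 204, 27: 1606, 30: 202, 33: 107, 36: 123, 39: 114, 42: 110, 45: 132, 48: 127, 51: 131, 54: 1513, 57: 216, 60: 0, 63: 0, 66: 0}
(600, 150) [ 5.78142389e+02 -5.47069838e+02  3.85598381e-01]
(500, 400) [ 547.51554177 -289.99025485  363.99648159]
(307, 200) [ 525.86669131 -244.54350073   10.01080751]
(210, 90) [ 630.89726237 -156.21129265   28.09864381]
(120, 150) [575.99277249 -55.06219435   4.02374259]
(110, 270) [447.59830687 -28.30709609   3.89701017]
```

```bash
cat >> h.py <<'E'
def hub(n,d,s,uv,ztop,rad=45):
    P=cloud(n,d,s); z=P[...,2]; v,u=np.mgrid[0:480,0:640]
    m=((np.hypot(u-uv[0],v-uv[1])<rad)&(abs(z-ztop)<2.5)).astype(np.uint8)
    c,_=cv2.findContours(m,cv2.RETR_EXTERNAL,cv2.CHAIN_APPROX_NONE); c=max(c,key=cv2.contourArea)
    pts=cv2.convexHull(c).reshape(-1,2).astype(float); X=onplane(n,pts,ztop,s)[:,:2]
    ce,r=fitc(X); k=abs(np.hypot(*(X-ce).T)-r)<1.5
    ce,r=fitc(X[k]); return ce,r,np.nanmedian(z[m>0])
E
python3 - <<'E'
from h import *
p,d,s,n=load('w1')
P=cloud('wrist',d,s); z=P[...,2]; v,u=np.mgrid[0:480,0:640]
for nm,uv in dict(B=(240,175),C=(388,150),D=(270,338),A=(393,322)).items():
    ce,r,zt=hub('wrist',d,s,uv,56)
    m=(abs(z-28)<1.5)&(np.hypot(P[...,0]-ce[0]-15,P[...,1]-ce[1])<95)
    m=cv2.morphologyEx(m.astype(np.uint8),cv2.MORPH_OPEN,np.ones((3,3)))
    nl,lab,st,_=cv2.connectedComponentsWithStats(m); i=1+np.argmax(st[1:,4]); 
    X=P[lab==i][:,:2].astype(np.float32); R=cv2.minAreaRect(X); b=cv2.boxPoints(R)
    e=max([b[1]-b[0],b[2]-b[1]],key=np.linalg.norm); e=e if e[0]>0 else -e
    print(nm,'c',ce.round(1),'r',r.round(1),'z',zt.round(1),'mould',np.round(R[0],1),np.round(R[1],1),'ang',np.degrees(np.arctan2(e[1],e[0])).round(1))
E
```

```text
B c [ 554.2 -183.1] r 30.1 z 56.1 mould [ 577.9 -182.3] [132.8  86.2] ang 3.1
C c [ 576.5 -317.9] r 30.0 z 56.2 mould [ 599.3 -314.2] [132.7  86.2] ang 8.4
D c [ 394.7 -206.4] r 30.5 z 56.0 mould [ 417.8 -200.5] [132.7  87. ] ang 13.2
A c [ 405.4 -335. ] r 30.3 z 56.2 mould [ 423.8 -310.2] [132.   42.4] ang 8.9
```

Those fits match the given sizes: r = 30 mm, tops at z = 56 and mould 132x86. The moulds stand on a 10 mm board. I'll grasp B first.

{"fn": "servo_tool", "kwargs": {"rows": [{"xyz":[0.06,0.12,0],"rot":[0,0,0.0167]},{"xyz":[0.13,0.25,-0.05],"rot":[0,0,0.0167]},{"xyz":[0.13,0.295,-0.17],"rot":[0,0,0.0167]},{"xyz":[0.13,0.295,-0.32],"rot":[0,0,0.0167]},{"xyz":[0.13,0.295,-0.47],"rot":[0,0,0.0167]},{"xyz":[0.13,0.295,-0.6],"rot":[0,0,0.0167]},{"xyz":[0.13,0.295,-0.6],"rot":[0,0,0.0167]},{"xyz":[0.13,0.295,-0.6],"rot":[0,0,0.0167]}]}}

```text
time: 2.2
eef_pos: [553.3, -183.4, 99.7]
tcp_rot: [[0.054, -0.999, -0.002], [-0.999, -0.054, 0.002], [-0.002, 0.002, -1.0]]
contact_force: [0.1, -0.3, 0.8]
grip_width: 94.1
```

{"fn": "servo_tool", "kwargs": {"rows": [{"xyz":[0.004,0.001,-0.05],"rot":[0,0,0]},{"xyz":[0.004,0.001,-0.11],"rot":[0,0,0]},{"xyz":[0.004,0.001,-0.17],"rot":[0,0,0]},{"xyz":[0.004,0.001,-0.22],"rot":[0,0,0]},{"xyz":[0.004,0.001,-0.26],"rot":[0,0,0]},{"xyz":[0.004,0.001,-0.275],"rot":[0,0,0]},{"xyz":[0.004,0.001,-0.275],"rot":[0,0,0]},{"xyz":[0.004,0.001,-0.275],"rot":[0,0,0]}]}}

```text
time: 2.87
eef_pos: [554.6, -183.3, 31.5]
tcp_rot: [[0.054, -0.999, -0.002], [-0.999, -0.054, 0.002], [-0.002, 0.001, -1.0]]
contact_force: [-0.6, 0.1, 0.9]
grip_width: 94.4
```

{"fn": "servo_tool", "kwargs": {"rows": [{"xyz":[0,0,0],"rot":[0,0,0]},{"xyz":[0,0,0],"rot":[0,0,0]},{"xyz":[0,0,0],"rot":[0,0,0]},{"xyz":[0,0,0],"rot":[0,0,0]},{"xyz":[0,0,0],"rot":[0,0,0]},{"xyz":[0,0,0],"rot":[0,0,0]},{"xyz":[0,0,0],"rot":[0,0,0]},{"xyz":[0,0,0],"rot":[0,0,0]}], "grip": -1, "newtons": 30}}

```text
time: 3.53
eef_pos: [554.7, -183.4, 31.6]
tcp_rot: [[0.054, -0.999, -0.001], [-0.999, -0.054, 0.002], [-0.002, 0.001, -1.0]]
contact_force: [-1.5, -0.5, 4.3]
grip_width: 60.1
```

B is held at 60 mm. I'll lift and carry it towards shaft B, stopping short to look.

{"fn": "servo_tool", "kwargs": {"rows": [{"xyz":[0,0,0.06],"rot":[0,0,0]},{"xyz":[0,0,0.14],"rot":[0,0,0]},{"xyz":[0,0,0.26],"rot":[0,0,0]},{"xyz":[0,0,0.38],"rot":[0,0,0]},{"xyz":[0,0.1,0.5],"rot":[0,0,0]},{"xyz":[-0.1,0.22,0.55],"rot":[0,0,0]},{"xyz":[-0.2,0.36,0.55],"rot":[0,0,0]},{"xyz":[-0.3,0.48,0.55],"rot":[0,0,0]}]}}

```text
time: 4.2
eef_pos: [479.2, -61.9, 169.8]
tcp_rot: [[0.053, -0.999, 0.0], [-0.999, -0.053, 0.002], [-0.002, -0.0, -1.0]]
contact_force: [0.4, 1.2, -0.7]
grip_width: 59.7
```

{"fn": "servo_tool", "kwargs": {"rows": [{"xyz":[-0.02,0.12,0],"rot":[0,0,0]},{"xyz":[-0.04,0.24,0],"rot":[0,0,0]},{"xyz":[-0.06,0.36,0],"rot":[0,0,0]},{"xyz":[-0.08,0.48,0],"rot":[0,0,0]},{"xyz":[-0.1,0.58,0],"rot":[0,0,0]},{"xyz":[-0.12,0.64,0],"rot":[0,0,0]},{"xyz":[-0.12,0.66,0],"rot":[0,0,0]},{"xyz":[-0.12,0.66,0],"rot":[0,0,0]}]}}

```text
time: 4.87
eef_pos: [449.0, 104.0, 169.8]
tcp_rot: [[0.056, -0.998, 0.0], [-0.998, -0.056, 0.002], [-0.002, -0.0, -1.0]]
contact_force: [-0.8, -0.3, -1.4]
grip_width: 59.9
```

```bash
python3 - <<'E'
from h import *
p,d,s=snap('wrist','w2'); print(s['eef_pos'],s['grip_width'],s['time'],s['q'])
E
```

```text
[448.99165582 104.02055368 169.78044397] 59.93063732339602 4.8667 [-0.09094298  0.13074446 -0.29608273  2.09251798  0.04569405  0.9235004
 -1.92731076]
```

View pics/w2.png

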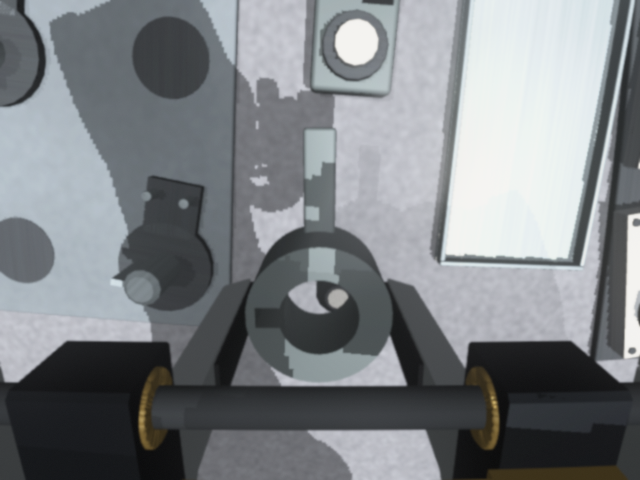

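The held hub B is at (320,310) with its keyway to the left. Shaft B's top is at (142,287), with pins at (146,197) and (184,204). I'll measure both.

```bash
python3 - <<'E'
from h import *
p,d,s,n=load('w2')
P=cloud('wrist',d,s); z=P[...,2]; v,u=np.mgrid[0:480,0:640]
near=(u<215)&(u>100)&(v>160)&(v<320)
h=np.histogram(z[near&~np.isnan(z)],bins=np.arange(-6,90,2)); print({int(a):int(b) for a,b in zip(h[1],h[0]) if b})
print('shaft top',[np.round(q,1) for q in (np.nanmedian(P[284:290,139:146].reshape(-1,3),0),P[196,146],P[203,184])])
hh=np.histogram(z[(abs(u-320)<80)&(v>220)&(v<380)&(z>100)],bins=np.arange(150,230,2)); print({int(a):int(b) for a,b in zip(hh[1],hh[0]) if b})
ce,r,zt=hub('wrist',d,s,(320,310),194,85); print('hub',ce,r,zt)
# lever
m=(abs(u-320)<30)&(v>125)&(v<235)&(z>145)&(z<185)
L=P[m]; c=L[:,:2].mean(0); w,V=np.linalg.eigh(np.cov(L[:,:2].T)); e=V[:,1]*np.sign(V[0,1]); print('lever z',np.percentile(L[:,2],[5,50,95]),'ang',np.degrees(np.arctan2(e[1],e[0])),'ang from centre',np.degrees(np.arctan2(*(c-ce)[::-1])))
E
```

```text
{-2: 7, 0: 11, 4: 44, 6: 4336, 8: 4112, 10: 117, 12: 91, 14: 113, 16: 3337, 18: 3208, 20: 76, 22: 64, 24: 58, 26: 64, 28: 67, 30: 64, 32: 71, 34: 151, 36: 116, 38: 50, 40: 46, 42: 57, 44: 48, 46: 59, 48: 51, 50: 64, 52: 54, 54: 53, 56: 71, 58: 60, 60: 59, 62: 156, 64: 261, 66: 447, 68: 283}
shaft top [array([405.9, 230.9,  68. ]), array([466.7, 237.7,  35.9]), array([462.9, 208.4,  36.1])]
{152: 12, 154: 136, 156: 168, 158: 183, 160: 185, 162: 196, 164: 203, 166: 319, 168: 509, 170: 318, 172: 305, 174: 334, 176: 384, 178: 371, 180: 397, 182: 384, 184: 421, 186: 419, 188: 462, 190: 465, 192: 3911, 194: 7106, 196: 107, 198: 97, 200: 85, 202: 73, 204: 62, 206: 48, 208: 35, 210: 16, 212: 2, 214: 1}
hub [449.05430549 104.4734613 ] 30.561978658574176 194.2274350216478
lever z [166.66406416 168.28453432 169.49755684] ang 2.9246156774664827 ang from centre 2.8432560843105903
```

```bash
cat >> h.py <<'E'
def shaft(n,d,s,uvtop,uvp1,uvp2,zs=18):
    P=cloud(n,d,s); z=P[...,2]; v,u=np.mgrid[0:480,0:640]
    def circ(m,zz,tol):
        c,_=cv2.findContours(m.astype(np.uint8),cv2.RETR_EXTERNAL,cv2.CHAIN_APPROX_NONE); c=max(c,key=cv2.contourArea)
        X=onplane(n,cv2.convexHull(c).reshape(-1,2).astype(float),zz,s)[:,:2]; return X
    # top: flat
    m=(np.hypot(u-uvtop[0],v-uvtop[1])<30)&(abs(z-zs-50)<1.2)
    X=P[m][:,:2]; print('top n',m.sum(),'mean',X.mean(0).round(1),'minEnc',cv2.minEnclosingCircle(X.astype(np.float32)))
    # pins
    q=[]
    for a in (uvp1,uvp2):
        m=(np.hypot(u-a[0],v-a[1])<14)&(abs(z-zs-18)<1.5); X=P[m][:,:2]; q.append(cv2.minEnclosingCircle(X.astype(np.float32))[0]); print('pin',m.sum(),X.mean(0).round(1),np.round(q[-1],1))
    q=np.array(q); mid=q.mean(0); w=q[1]-q[0]; print('mid',mid.round(1),'gap',np.hypot(*w).round(1))
    # seat
    X=P[(abs(z-zs)<1.2)&(np.hypot(P[...,0]-mid[0]+60,P[...,1]-mid[1])<75)][:,:2]
    ang=np.arctan2(w[1],w[0]); e=np.array([np.sin(ang),-np.cos(ang)]); e=e if e[0]>0 else -e
    ax=mid-62*e; print('axis from pins',ax.round(1),'pin dir',np.degrees(np.arctan2(e[1],e[0])).round(1))
    hull=cv2.convexHull(X.astype(np.float32)).reshape(-1,2); k=(hull-ax)@e<10
    # dense boundary: farthest pt per angular bin
    th=np.arctan2(*(X-ax).T[::-1]); rr=np.hypot(*(X-ax).T); B=[]
    for t in np.arange(-np.pi,np.pi,np.radians(6)):
        i=(th>=t)&(th<t+np.radians(6))
        if i.sum()>3 and abs((t-np.arctan2(e[1],e[0])+np.pi)%(2*np.pi)-np.pi)>0.7: j=np.argmax(np.where(i,rr,0)); B.append(X[j])
    B=np.array(B); c,r=fitc(B); k=abs(np.hypot(*(B-c).T)-r)<1.5; c,r=fitc(B[k]); print('seat',c.round(1),r.round(1),k.sum())
    dd=mid-c; print('dir seat->stop',np.degrees(np.arctan2(dd[1],dd[0])).round(1),np.hypot(*dd).round(1))
E
python3 - <<'E'
from h import *
p,d,s,n=load('w2')
shaft(n,d,s,(142,287),(146,197),(184,204))
E
```

```text
top n 586 mean [404.  232.7] minEnc ((403.98126220703125, 232.2869873046875), 11.885287284851074)
pin 74 [466.9 237.5] [466.6 237.5]
pin 83 [462.4 208.5] [462.2 208.8]
mid [464.4 223.2] gap 29.1
axis from pins [403.2 232.5] pin dir -8.7
seat [403.3 232.9] 39.6 37
dir seat->stop -9.1 61.9
```

Axis estimates from the seat, top and pins agree within 1 mm: (403.5, 232.6), pins at -8.8°, seat z = 18. Moving above it.

{"fn": "servo_tool", "kwargs": {"rows": [{"xyz":[-0.04,0.11,0],"rot":[0,0,-0.02]},{"xyz":[-0.09,0.24,0],"rot":[0,0,-0.04]},{"xyz":[-0.13,0.37,0],"rot":[0,0,-0.065]},{"xyz":[-0.17,0.48,0],"rot":[0,0,-0.065]},{"xyz":[-0.182,0.513,-0.05],"rot":[0,0,-0.065]},{"xyz":[-0.182,0.513,-0.15],"rot":[0,0,-0.065]},{"xyz":[-0.182,0.513,-0.25],"rot":[0,0,-0.065]},{"xyz":[-0.182,0.513,-0.26],"rot":[0,0,-0.065]}]}}

```text
time: 5.58
eef_pos: [402.6, 228.8, 101.5]
tcp_rot: [[-0.151, -0.989, -0.004], [-0.989, 0.151, -0.001], [0.002, 0.003, -1.0]]
contact_force: [-1.3, -0.6, -1.2]
grip_width: 59.8
```

{"fn": "servo_tool", "kwargs": {"rows": [{"xyz":[0,0,0],"rot":[0,0,0]},{"xyz":[0,0,0],"rot":[0,0,0]},{"xyz":[0,0,0],"rot":[0,0,0]},{"xyz":[0,0,0],"rot":[0,0,0]},{"xyz":[0,0,0],"rot":[0,0,0]},{"xyz":[0,0,0],"rot":[0,0,0]},{"xyz":[0,0,0],"rot":[0,0,0]},{"xyz":[0,0,0],"rot":[0,0,0]}]}}

```text
time: 6.25
eef_pos: [402.7, 228.9, 101.7]
tcp_rot: [[-0.151, -0.989, -0.003], [-0.989, 0.151, -0.001], [0.002, 0.003, -1.0]]
contact_force: [-0.9, 0.4, -1.9]
grip_width: 59.8
```

```bash
python3 - <<'E'
from h import *
p,d,s=snap('wrist','w3'); print(s['eef_pos'],np.degrees(np.arctan2(s['tcp_rot'][1,0],s['tcp_rot'][0,0])),s['grip_width'],s['time'])
ce,r,zt=hub('wrist',d,s,(320,310),s['eef_pos'][2]+24.5,85); print('hub',ce,r,zt)
E
```

```text
[402.71065038 228.86338229 101.70216311] -98.66332122320124 59.76712659388182 6.25
hub [402.91889122 228.95907809] 30.477368836452303 126.15179081898508
```

View pics/w3.png

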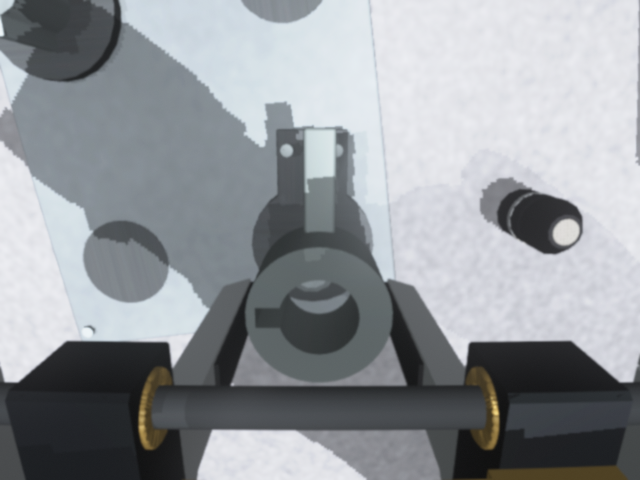

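{"fn": "servo_tool", "kwargs": {"rows": [{"xyz":[0.003,0.015,0],"rot":[0,0,0]},{"xyz":[0.003,0.015,0],"rot":[0,0,0]},{"xyz":[0.003,0.015,-0.02],"rot":[0,0,0]},{"xyz":[0.003,0.015,-0.04],"rot":[0,0,0]},{"xyz":[0.003,0.015,-0.06],"rot":[0,0,0]},{"xyz":[0.003,0.015,-0.08],"rot":[0,0,0]},{"xyz":[0.003,0.015,-0.08],"rot":[0,0,0]},{"xyz":[0.003,0.015,-0.08],"rot":[0,0,0]}]}}

```text
time: 6.97
eef_pos: [403.1, 232.5, 81.2]
tcp_rot: [[-0.151, -0.989, -0.004], [-0.989, 0.151, -0.002], [0.002, 0.004, -1.0]]
contact_force: [0.1, -0.0, -0.9]
grip_width: 60.0
```

```bash
python3 - <<'E'
from h import *
p,d,s=snap('wrist','w4'); print(s['eef_pos'],np.degrees(np.arctan2(s['tcp_rot'][1,0],s['tcp_rot'][0,0])),s['contact_force'],s['time'])
ce,r,zt=hub('wrist',d,s,(320,310),s['eef_pos'][2]+24.5,85); print('hub',ce,r,zt)
cv2.imwrite('pics/w4c.png',cv2.resize(p[100:390,200:440],None,fx=2,fy=2))
E
```

```text
[403.11783408 232.45001817  81.15242772] -98.65953028937214 [ 0.07572859 -0.00741493 -0.87098944] 6.9667
hub [403.29313349 232.29323279] 30.431888486464413 105.59310852716729
```

View pics/w4c.png

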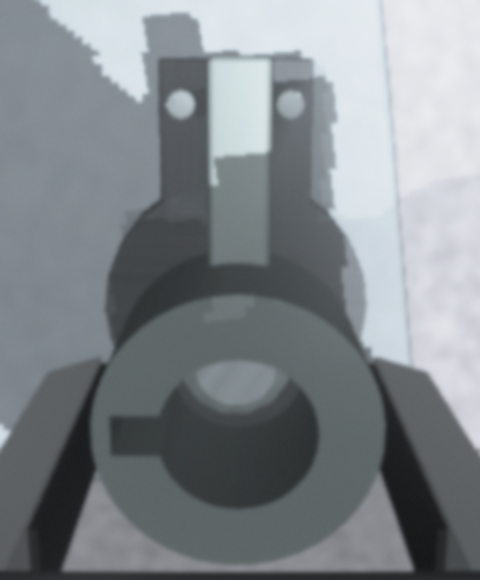

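The lever is centred between the pins and the shaft in the bore, so I'll descend.

{"fn": "servo_tool", "kwargs": {"rows": [{"xyz":[0.001,0,-0.02],"rot":[0,0,0]},{"xyz":[0.001,0,-0.04],"rot":[0,0,0]},{"xyz":[0.001,0,-0.06],"rot":[0,0,0]},{"xyz":[0.001,0,-0.08],"rot":[0,0,0]},{"xyz":[0.001,0,-0.1],"rot":[0,0,0]},{"xyz":[0.001,0,-0.12],"rot":[0,0,0]},{"xyz":[0.001,0,-0.12],"rot":[0,0,0]},{"xyz":[0.001,0,-0.12],"rot":[0,0,0]}]}}

```text
time: 7.68
eef_pos: [403.3, 232.5, 51.1]
tcp_rot: [[-0.15, -0.989, -0.004], [-0.989, 0.15, -0.002], [0.002, 0.004, -1.0]]
contact_force: [-0.4, -0.6, 0.2]
grip_width: 60.0
```

{"fn": "servo_tool", "kwargs": {"rows": [{"xyz":[0,0,-0.02],"rot":[0,0,0]},{"xyz":[0,0,-0.035],"rot":[0,0,0]},{"xyz":[0,0,-0.05],"rot":[0,0,0]},{"xyz":[0,0,-0.06],"rot":[0,0,0]},{"xyz":[0,0,-0.068],"rot":[0,0,0]},{"xyz":[0,0,-0.072],"rot":[0,0,0]},{"xyz":[0,0,-0.072],"rot":[0,0,0]},{"xyz":[0,0,-0.072],"rot":[0,0,0]}]}}

```text
time: 8.35
eef_pos: [403.2, 232.3, 33.4]
tcp_rot: [[-0.151, -0.989, -0.005], [-0.989, 0.151, -0.002], [0.003, 0.004, -1.0]]
contact_force: [-4.7, -2.3, 11.3]
grip_width: 59.8
```

It seated at z = 33.4 with 11 N of contact. Release, rise and check.

{"fn": "servo_tool", "kwargs": {"rows": [{"xyz":[0,0,0],"rot":[0,0,0]},{"xyz":[0,0,0],"rot":[0,0,0]},{"xyz":[0,0,0],"rot":[0,0,0]},{"xyz":[0,0,0],"rot":[0,0,0]},{"xyz":[0,0,0],"rot":[0,0,0]},{"xyz":[0,0,0],"rot":[0,0,0]},{"xyz":[0,0,0],"rot":[0,0,0]},{"xyz":[0,0,0],"rot":[0,0,0]}], "grip": 1}}

```text
time: 9.02
eef_pos: [403.2, 232.4, 33.4]
tcp_rot: [[-0.151, -0.989, -0.005], [-0.989, 0.151, -0.002], [0.003, 0.004, -1.0]]
contact_force: [0.3, 0.0, -0.1]
grip_width: 93.8
```

{"fn": "servo_tool", "kwargs": {"rows": [{"xyz":[0,0,0.06],"rot":[0,0,0]},{"xyz":[0,0,0.16],"rot":[0,0,0]},{"xyz":[0,0,0.3],"rot":[0,0,0]},{"xyz":[0,0,0.46],"rot":[0,0,0]},{"xyz":[0.05,0.05,0.6],"rot":[0,0,0]},{"xyz":[0.1,0.1,0.7],"rot":[0,0,0]},{"xyz":[0.2,0.15,0.7],"rot":[0,0,0]},{"xyz":[0.2,0.15,0.7],"rot":[0,0,0]}]}}

```text
time: 9.68
eef_pos: [457.0, 272.0, 210.2]
tcp_rot: [[-0.151, -0.989, -0.001], [-0.989, 0.151, 0.001], [-0.001, 0.001, -1.0]]
contact_force: [-1.8, -0.3, -1.0]
grip_width: 94.2
```

```bash
python3 - <<'E'
from h import *
p,d,s=snap('wrist','w5'); print(s['eef_pos'],s['q'],s['time'])
E
```

```text
[456.95131385 271.99379809 210.2056534 ] [-0.3146539   0.21329502 -0.39208081  1.9002871   0.09257401  1.04564386
 -2.46774018] 9.6833
```

View pics/w5.png

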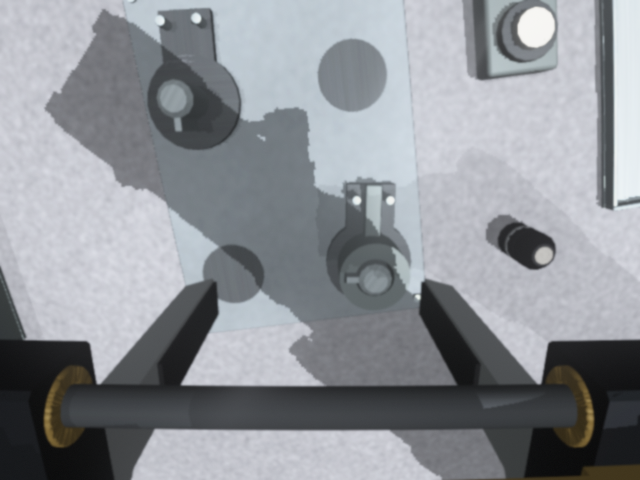

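Hub B is on shaft B at (376,278), with the lever between the pins and the shaft tip out of the bore. Shaft C is at (175,98), pins at (161,20) and (196,18).

```bash
python3 - <<'E'
from h import *
p,d,s,n=load('w5')
print('hubB',hub(n,d,s,(374,270),58,60))
shaft(n,d,s,(175,98),(161,20),(196,18))
E
```

```text
hubB (array([403.55683335, 232.28737883]), np.float64(30.17748133085736), np.float64(58.01837085584475))
top n 643 mean [568.8 363.5] minEnc ((568.2521362304688, 362.45928955078125), 12.754714965820312)
pin 88 [631.6 371.4] [631.5 371.7]
pin 74 [628.5 342.8] [628.4 342.8]
mid [630.  357.3] gap 29.0
axis from pins [568.3 363.7] pin dir -6.0
seat [568.9 364. ] 39.6 47
dir seat->stop -6.3 61.4
```

Hub B's top is at z = 58.0, so it is home. Shaft C's axis is at (568.6, 363.7), direction -6.1°. Now for hub C.

{"fn": "servo_tool", "kwargs": {"rows": [{"xyz":[0.06,-0.13,0],"rot":[0,0,0.02]},{"xyz":[0.12,-0.27,0],"rot":[0,0,0.04]},{"xyz":[0.18,-0.41,0],"rot":[0,0,0.06]},{"xyz":[0.24,-0.55,0],"rot":[0,0,0.08]},{"xyz":[0.3,-0.69,0],"rot":[0,0,0.095]},{"xyz":[0.36,-0.83,0],"rot":[0,0,0.095]},{"xyz":[0.4,-0.97,0],"rot":[0,0,0.095]},{"xyz":[0.42,-1.0,0],"rot":[0,0,0.095]}]}}

```text
time: 10.4
eef_pos: [559.6, 14.2, 208.0]
tcp_rot: [[0.14, -0.99, -0.004], [-0.99, -0.14, -0.004], [0.003, 0.005, -1.0]]
contact_force: [-0.4, -0.5, 0.4]
grip_width: 94.0
```

{"fn": "servo_tool", "kwargs": {"rows": [{"xyz":[0.02,-0.14,0],"rot":[0,0,0]},{"xyz":[0.04,-0.28,0],"rot":[0,0,0]},{"xyz":[0.06,-0.42,0],"rot":[0,0,0]},{"xyz":[0.06,-0.56,0],"rot":[0,0,0]},{"xyz":[0.06,-0.7,0],"rot":[0,0,0]},{"xyz":[0.06,-0.84,0],"rot":[0,0,0]},{"xyz":[0.06,-0.97,0],"rot":[0,0,0]},{"xyz":[0.06,-1.0,0],"rot":[0,0,0]}]}}

```text
time: 11.07
eef_pos: [572.7, -241.5, 207.3]
tcp_rot: [[0.134, -0.991, -0.006], [-0.991, -0.134, -0.005], [0.005, 0.007, -1.0]]
contact_force: [-0.9, 0.1, -0.1]
grip_width: 94.1
```

{"fn": "servo_tool", "kwargs": {"rows": [{"xyz":[0.015,-0.12,0],"rot":[0.001,-0.001,0.004]},{"xyz":[0.015,-0.24,-0.03],"rot":[0.0016,-0.002,0.004]},{"xyz":[0.015,-0.306,-0.13],"rot":[0.0016,-0.002,0.004]},{"xyz":[0.015,-0.306,-0.25],"rot":[0.0016,-0.002,0.004]},{"xyz":[0.015,-0.306,-0.36],"rot":[0.0016,-0.002,0.004]},{"xyz":[0.015,-0.306,-0.43],"rot":[0.0016,-0.002,0.004]},{"xyz":[0.015,-0.306,-0.43],"rot":[0.0016,-0.002,0.004]},{"xyz":[0.015,-0.306,-0.43],"rot":[0.0016,-0.002,0.004]}]}}

```text
time: 11.73
eef_pos: [575.8, -317.1, 99.2]
tcp_rot: [[0.147, -0.989, -0.002], [-0.989, -0.147, 0.001], [-0.001, 0.002, -1.0]]
contact_force: [0.2, -0.6, 0.9]
grip_width: 94.0
```

{"fn": "servo_tool", "kwargs": {"rows": [{"xyz":[0.003,-0.003,-0.05],"rot":[0,0,0]},{"xyz":[0.003,-0.003,-0.11],"rot":[0,0,0]},{"xyz":[0.003,-0.003,-0.17],"rot":[0,0,0]},{"xyz":[0.003,-0.003,-0.22],"rot":[0,0,0]},{"xyz":[0.003,-0.003,-0.26],"rot":[0,0,0]},{"xyz":[0.003,-0.003,-0.271],"rot":[0,0,0]},{"xyz":[0.003,-0.003,-0.271],"rot":[0,0,0]},{"xyz":[0.003,-0.003,-0.271],"rot":[0,0,0]}]}}

```text
time: 12.4
eef_pos: [576.8, -318.0, 31.9]
tcp_rot: [[0.147, -0.989, -0.001], [-0.989, -0.147, 0.001], [-0.001, 0.001, -1.0]]
contact_force: [-0.9, 1.0, 0.0]
grip_width: 93.9
```

{"fn": "servo_tool", "kwargs": {"rows": [{"xyz":[0,0,0],"rot":[0,0,0]},{"xyz":[0,0,0],"rot":[0,0,0]},{"xyz":[0,0,0],"rot":[0,0,0]},{"xyz":[0,0,0],"rot":[0,0,0]},{"xyz":[0,0,0],"rot":[0,0,0]},{"xyz":[0,0,0],"rot":[0,0,0]},{"xyz":[0,0,0],"rot":[0,0,0]},{"xyz":[0,0,0],"rot":[0,0,0]}], "grip": -1, "newtons": 30}}

```text
time: 13.07
eef_pos: [576.9, -318.0, 32.1]
tcp_rot: [[0.147, -0.989, -0.001], [-0.989, -0.147, 0.001], [-0.001, 0.001, -1.0]]
contact_force: [-0.8, -0.1, 2.4]
grip_width: 60.0
```

{"fn": "servo_tool", "kwargs": {"rows": [{"xyz":[0,0,0.06],"rot":[0,0,0]},{"xyz":[0,0,0.14],"rot":[0,0,0]},{"xyz":[0,0,0.26],"rot":[0,0,0]},{"xyz":[0,0.02,0.38],"rot":[0,0,0]},{"xyz":[0,0.12,0.48],"rot":[0,0,-0.01]},{"xyz":[0,0.25,0.5],"rot":[0,0,-0.02]},{"xyz":[0,0.39,0.5],"rot":[0,0,-0.03]},{"xyz":[0,0.53,0.5],"rot":[0,0,-0.04]}]}}

```text
time: 13.73
eef_pos: [576.8, -184.5, 157.7]
tcp_rot: [[0.02, -1.0, -0.0], [-1.0, -0.02, 0.0], [-0.0, 0.0, -1.0]]
contact_force: [1.0, 0.5, -1.2]
grip_width: 59.8
```

{"fn": "servo_tool", "kwargs": {"rows": [{"xyz":[0,0.14,0],"rot":[0,0,-0.01]},{"xyz":[0,0.28,0],"rot":[0,0,-0.02]},{"xyz":[0,0.42,0],"rot":[0,0,-0.03]},{"xyz":[0,0.56,0],"rot":[0,0,-0.04]},{"xyz":[-0.01,0.7,0],"rot":[0,0,-0.04]},{"xyz":[-0.02,0.84,0],"rot":[0,0,-0.04]},{"xyz":[-0.03,0.97,0],"rot":[0,0,-0.04]},{"xyz":[-0.03,1.0,0],"rot":[0,0,-0.04]}]}}

```text
time: 14.4
eef_pos: [568.3, 71.6, 157.7]
tcp_rot: [[-0.1, -0.995, -0.0], [-0.995, 0.1, 0.002], [-0.002, 0.0, -1.0]]
contact_force: [0.3, 0.6, -1.4]
grip_width: 60.2
```

{"fn": "servo_tool", "kwargs": {"rows": [{"xyz":[0,0.14,0],"rot":[0,0,0]},{"xyz":[0,0.28,0],"rot":[0,0,0]},{"xyz":[0,0.42,0],"rot":[0,0,0]},{"xyz":[0,0.56,0],"rot":[0,0,0]},{"xyz":[0,0.7,0],"rot":[0,0,0]},{"xyz":[0,0.84,0],"rot":[0,0,0]},{"xyz":[0,0.97,0],"rot":[0,0,0]},{"xyz":[0,1.0,0],"rot":[0,0,0]}]}}

```text
time: 15.07
eef_pos: [566.6, 327.8, 157.4]
tcp_rot: [[-0.095, -0.996, -0.001], [-0.996, 0.095, 0.005], [-0.005, 0.002, -1.0]]
contact_force: [-0.6, -0.0, -2.0]
grip_width: 59.8
```

{"fn": "servo_tool", "kwargs": {"rows": [{"xyz":[0.008,0.07,0],"rot":[-0.0016,0,-0.0035]},{"xyz":[0.008,0.144,0],"rot":[-0.0016,0,-0.0035]},{"xyz":[0.008,0.144,-0.05],"rot":[-0.0016,0,-0.0035]},{"xyz":[0.008,0.144,-0.12],"rot":[-0.0016,0,-0.0035]},{"xyz":[0.008,0.144,-0.2],"rot":[-0.0016,0,-0.0035]},{"xyz":[0.008,0.144,-0.21],"rot":[-0.0016,0,-0.0035]},{"xyz":[0.008,0.144,-0.21],"rot":[-0.0016,0,-0.0035]},{"xyz":[0.008,0.144,-0.21],"rot":[-0.0016,0,-0.0035]}]}}

```text
time: 15.73
eef_pos: [568.9, 363.8, 105.5]
tcp_rot: [[-0.106, -0.994, -0.001], [-0.994, 0.106, 0.0], [0.0, 0.001, -1.0]]
contact_force: [0.7, -0.6, -0.5]
grip_width: 59.6
```

```bash
cat >> h.py <<'E'
def held(tag):
    p,d,s=snap('wrist',tag); R=s['tcp_rot']; print(s['eef_pos'].round(1),'tool ang',np.degrees(np.arctan2(R[1,0],R[0,0])).round(2),'F',s['contact_force'].round(1),s['time'],'q7',s['q'][6].round(2))
    zt=s['eef_pos'][2]+24.2
    P=cloud('wrist',d,s); z=P[...,2]; v,u=np.mgrid[0:480,0:640]
    q=(abs(u-320)<60)&(v>230)&(v<390)&(abs(z-zt)<4); zt=np.nanmedian(z[q])
    ce,r,zt=hub('wrist',d,s,(320,310),zt,85); print('hub',ce.round(1),r.round(1),'top',zt.round(1),'underside',(zt-40).round(1))
    m=(abs(u-320)<30)&(v>125)&(v<235)&(abs(z-zt+26)<6)
    L=P[m]; c=L[:,:2].mean(0); w,V=np.linalg.eigh(np.cov(L[:,:2].T)); e=V[:,1]*np.sign(V[0,1]); print('lever',np.degrees(np.arctan2(e[1],e[0])).round(1),np.degrees(np.arctan2(*(c-ce)[::-1])).round(1))
    cv2.imwrite(f'pics/{tag}c.png',cv2.resize(p[100:390,200:440],None,fx=2,fy=2))
E
python3 -c "
from h import *
held('w6')"
```

```text
[568.9 363.8 105.5] tool ang -96.06 F [ 0.7 -0.6 -0.5] 15.7333 q7 -2.47
hub [569. 364.] 30.5 top 129.4 underside 89.4
lever -7.0 -6.6
```

View pics/w6c.png

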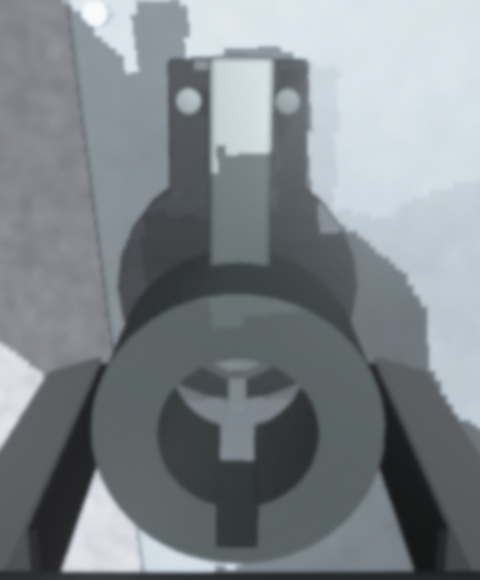

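The key shows through the bore in line with the keyway, with the lever centred. Descending.

{"fn": "servo_tool", "kwargs": {"rows": [{"xyz":[-0.001,-0.001,-0.03],"rot":[0,0,0.003]},{"xyz":[-0.001,-0.001,-0.06],"rot":[0,0,0.003]},{"xyz":[-0.001,-0.001,-0.09],"rot":[0,0,0.003]},{"xyz":[-0.001,-0.001,-0.12],"rot":[0,0,0.003]},{"xyz":[-0.001,-0.001,-0.15],"rot":[0,0,0.003]},{"xyz":[-0.001,-0.001,-0.18],"rot":[0,0,0.003]},{"xyz":[-0.001,-0.001,-0.2],"rot":[0,0,0.003]},{"xyz":[-0.001,-0.001,-0.2],"rot":[0,0,0.003]}]}}

```text
time: 16.45
eef_pos: [568.3, 363.3, 54.5]
tcp_rot: [[-0.096, -0.995, -0.002], [-0.995, 0.096, -0.001], [0.001, 0.002, -1.0]]
contact_force: [-0.3, -0.2, -0.2]
grip_width: 59.7
```

{"fn": "servo_tool", "kwargs": {"rows": [{"xyz":[0,0,-0.02],"rot":[0,0,0]},{"xyz":[0,0,-0.04],"rot":[0,0,0]},{"xyz":[0,0,-0.06],"rot":[0,0,0]},{"xyz":[0,0,-0.075],"rot":[0,0,0]},{"xyz":[0,0,-0.085],"rot":[0,0,0]},{"xyz":[0,0,-0.09],"rot":[0,0,0]},{"xyz":[0,0,-0.09],"rot":[0,0,0]},{"xyz":[0,0,-0.09],"rot":[0,0,0]}]}}

```text
time: 17.12
eef_pos: [568.3, 363.1, 33.7]
tcp_rot: [[-0.097, -0.995, -0.001], [-0.995, 0.097, -0.001], [0.001, 0.001, -1.0]]
contact_force: [-9.9, -7.1, 27.4]
grip_width: 59.5
```

Seated with 27 N. Release, rise and check.

{"fn": "servo_tool", "kwargs": {"rows": [{"xyz":[0,0,0],"rot":[0,0,0]},{"xyz":[0,0,0],"rot":[0,0,0]},{"xyz":[0,0,0],"rot":[0,0,0]},{"xyz":[0,0,0],"rot":[0,0,0]},{"xyz":[0,0,0],"rot":[0,0,0]},{"xyz":[0,0,0],"rot":[0,0,0]},{"xyz":[0,0,0],"rot":[0,0,0]},{"xyz":[0,0,0],"rot":[0,0,0]}], "grip": 1}}

```text
time: 17.78
eef_pos: [568.3, 363.2, 33.7]
tcp_rot: [[-0.097, -0.995, -0.001], [-0.995, 0.097, -0.001], [0.001, 0.001, -1.0]]
contact_force: [-0.2, 0.4, 0.4]
grip_width: 93.8
```

{"fn": "servo_tool", "kwargs": {"rows": [{"xyz":[0,0,0.06],"rot":[0,0,0]},{"xyz":[0,0,0.16],"rot":[0,0,0]},{"xyz":[0,0,0.3],"rot":[0,0,0]},{"xyz":[0,0,0.46],"rot":[0,0,0]},{"xyz":[0,0,0.6],"rot":[0,0,0]},{"xyz":[0,-0.1,0.7],"rot":[0,0,0]},{"xyz":[-0.05,-0.2,0.7],"rot":[0,0,0]},{"xyz":[-0.1,-0.3,0.7],"rot":[0,0,0]}]}}

```text
time: 18.45
eef_pos: [543.8, 287.9, 211.6]
tcp_rot: [[-0.097, -0.995, 0.002], [-0.995, 0.097, 0.001], [-0.001, -0.002, -1.0]]
contact_force: [0.3, 0.2, -1.2]
grip_width: 93.7
```

```bash
python3 - <<'E'
from h import *
p,d,s=snap('wrist','w7'); print(s['eef_pos'],s['time'])
E
```

```text
[543.79729428 287.8789412  211.5507038 ] 18.45
```

View pics/w7.png

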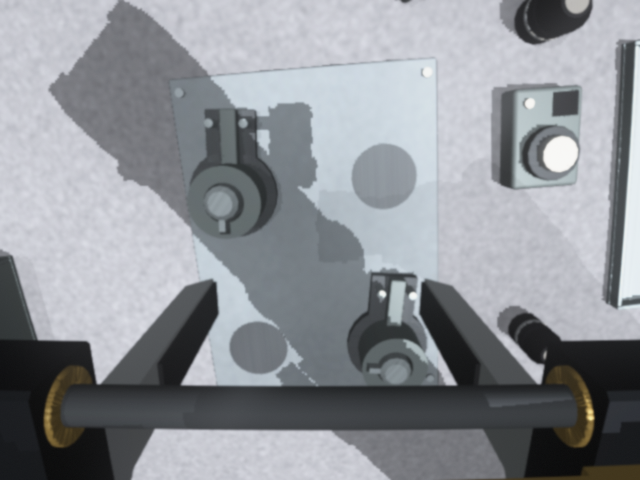

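Both hubs are on their shafts: C at (225,200), B at (395,360). The start button is at (556,155).

```bash
python3 - <<'E'
from h import *
p,d,s,n=load('w7')
print('hubC',hub(n,d,s,(226,198),58,60))
P=cloud(n,d,s); z=P[...,2]; v,u=np.mgrid[0:480,0:640]
m=(np.hypot(u-556,v-155)<26)&(p.min(2)>200)&(abs(z-52)<3)
print('start',np.nanmedian(P[m],0),m.sum(),cv2.minEnclosingCircle(P[m][:,:2].astype(np.float32)))
E
```

```text
hubC (array([567.52618197, 363.09063757]), np.float64(30.07588088496482), np.float64(58.02984999073857))
start [580.92664546  87.36993079  52.11045903] 933 ((580.8721313476562, 86.83976745605469), 14.724495887756348)
```

{"fn": "servo_tool", "kwargs": {"rows": [{"xyz":[-0.02,-0.13,0],"rot":[0,0,0.02]},{"xyz":[-0.04,-0.27,0],"rot":[0,0,0.04]},{"xyz":[-0.06,-0.41,0],"rot":[0,0,0.06]},{"xyz":[-0.08,-0.55,0],"rot":[0,0,0.08]},{"xyz":[-0.1,-0.69,0],"rot":[0,0,0.1]},{"xyz":[-0.12,-0.83,0],"rot":[0,0,0.104]},{"xyz":[-0.14,-0.97,0],"rot":[0,0,0.104]},{"xyz":[-0.16,-1.0,0],"rot":[0,0,0.104]}]}}

```text
time: 19.17
eef_pos: [501.5, 26.8, 211.8]
tcp_rot: [[0.22, -0.976, 0.002], [-0.976, -0.22, -0.004], [0.004, -0.001, -1.0]]
contact_force: [1.2, 0.6, -0.8]
grip_width: 93.9
```

{"fn": "servo_tool", "kwargs": {"rows": [{"xyz":[-0.04,-0.12,0],"rot":[0,0,0]},{"xyz":[-0.09,-0.25,0],"rot":[0,0,0]},{"xyz":[-0.14,-0.38,0],"rot":[0,0,0]},{"xyz":[-0.19,-0.51,0],"rot":[0,0,0]},{"xyz":[-0.24,-0.64,0],"rot":[0,0,0]},{"xyz":[-0.28,-0.77,0],"rot":[0,0,0]},{"xyz":[-0.32,-0.89,0],"rot":[0,0,0]},{"xyz":[-0.32,-0.95,0],"rot":[0,0,0]}]}}

```text
time: 19.83
eef_pos: [419.6, -213.8, 212.9]
tcp_rot: [[0.216, -0.976, 0.002], [-0.976, -0.216, -0.004], [0.005, -0.001, -1.0]]
contact_force: [-0.3, -1.1, 0.4]
grip_width: 93.8
```

```bash
python3 - <<'E'
from h import *
p,d,s=snap('wrist','w8'); print(s['eef_pos'],s['time'],s['q'].round(2))
E
```

```text
[ 419.58414468 -213.79630792  212.90188084] 19.8333 [ 0.32  0.08  0.02  2.04  0.    1.02 -1.02]
```

View pics/w8.png

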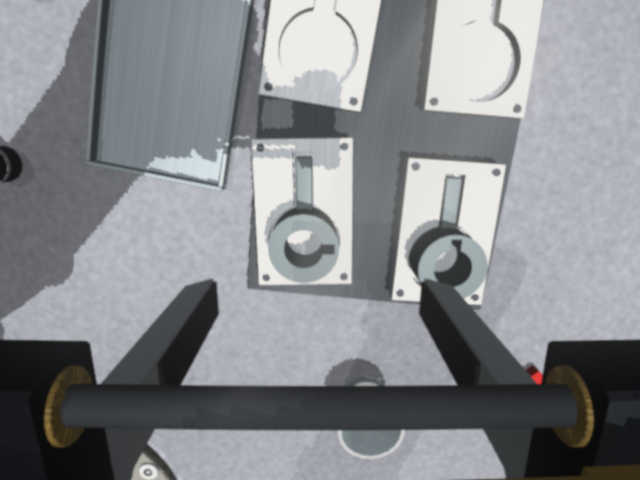

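```bash
python3 - <<'E'
from h import *
p,d,s,n=load('w8')
print('D',hub(n,d,s,(304,245),56,48),'A',hub(n,d,s,(455,262),56,48))
R=s['tcp_rot'];print(np.degrees(np.arctan2(R[1,0],R[0,0])))
P=cloud(n,d,s); z=P[...,2]; v,u=np.mgrid[0:480,0:640]
for nm,c,uv in (('D',(304,245),(303,182)),('A',(455,262),(453,195))):
    ce=hub(n,d,s,c,56,48)[0]
    m=(abs(u-uv[0])<14)&(abs(v-uv[1])<28)&(z<27)&(z>21); L=P[m]; print(nm,'lever z',np.median(L[:,2]),m.sum(),'ang',np.degrees(np.arctan2(*(L[:,:2].mean(0)-ce)[::-1])))
# tray rim z~18
p,d,s=snap('top','t1')
P=cloud('top',d); z=P[...,2]; v,u=np.mgrid[0:480,0:640]
m=((u>270)&(u<336)&(v>180)&(v<300)&(z>2)&(z<25)).astype(np.uint8)
cv2.imwrite('pics/t1c.png',cv2.resize(p[170:320,250:450],None,fx=4,fy=4))
print(d[190:200,300],z[190:200,300])
E
```

```text
D (array([ 394.21417663, -206.38374264]), np.float64(29.790254564453754), np.float64(56.086696585801235)) A (array([ 404.94143658, -334.90796168]), np.float64(30.148752677522896), np.float64(56.09303893675127))
-77.50406697927855
D lever z 26.00684575291575 62 ang 17.999751509225263
A lever z 25.167836755627803 178 ang 3.96262380662042
[1390.2014 1386.2316 1383.9249 1382.4766 1383.9226 1363.7434 1363.285
 1367.0214 1379.2499 1373.3331] [-4.70058269 -1.42588948  0.25338561  1.10922983 -0.81783688 18.06288503
 17.97521465 13.84828116  1.53694294  6.70456498]
```

View pics/t1c.png

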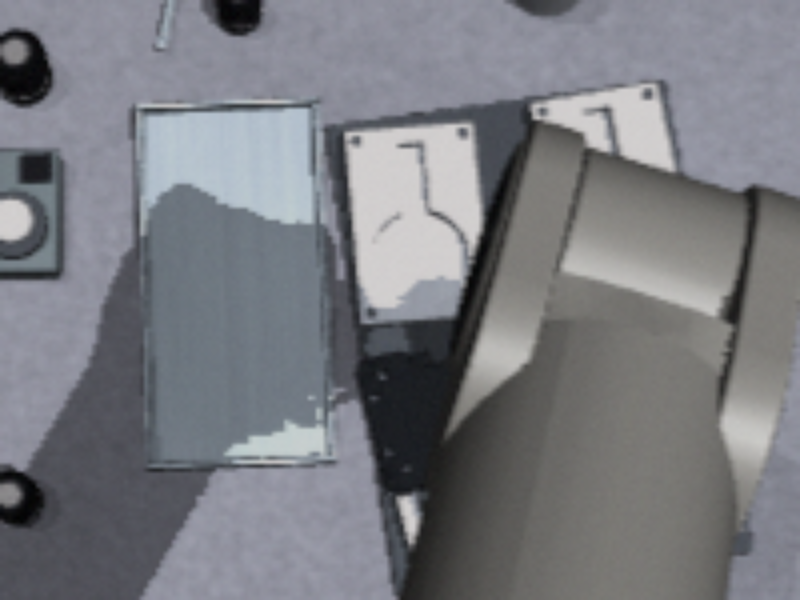

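{"fn": "servo_tool", "kwargs": {"rows": [{"xyz":[-0.05,0.015,0],"rot":[0.001,0,0.004]},{"xyz":[-0.1,0.03,-0.05],"rot":[0.001,0,0.004]},{"xyz":[-0.1,0.03,-0.15],"rot":[0.001,0,0.004]},{"xyz":[-0.1,0.03,-0.25],"rot":[0.001,0,0.004]},{"xyz":[-0.1,0.03,-0.35],"rot":[0.001,0,0.004]},{"xyz":[-0.1,0.03,-0.45],"rot":[0.001,0,0.004]},{"xyz":[-0.1,0.03,-0.45],"rot":[0.001,0,0.004]},{"xyz":[-0.1,0.03,-0.45],"rot":[0.001,0,0.004]}]}}

```text
time: 20.6
eef_pos: [395.4, -204.2, 100.4]
tcp_rot: [[0.23, -0.973, 0.001], [-0.973, -0.23, 0.0], [0.0, -0.001, -1.0]]
contact_force: [0.5, 0.7, 0.5]
grip_width: 93.8
```

{"fn": "servo_tool", "kwargs": {"rows": [{"xyz":[-0.004,-0.009,-0.05],"rot":[0,0,0]},{"xyz":[-0.004,-0.009,-0.11],"rot":[0,0,0]},{"xyz":[-0.004,-0.009,-0.17],"rot":[0,0,0]},{"xyz":[-0.004,-0.009,-0.22],"rot":[0,0,0]},{"xyz":[-0.004,-0.009,-0.26],"rot":[0,0,0]},{"xyz":[-0.004,-0.009,-0.274],"rot":[0,0,0]},{"xyz":[-0.004,-0.009,-0.274],"rot":[0,0,0]},{"xyz":[-0.004,-0.009,-0.274],"rot":[0,0,0]}]}}

```text
time: 21.27
eef_pos: [394.9, -206.5, 32.7]
tcp_rot: [[0.23, -0.973, 0.001], [-0.973, -0.23, -0.0], [0.0, -0.001, -1.0]]
contact_force: [-0.5, 0.8, -0.8]
grip_width: 94.2
```

{"fn": "servo_tool", "kwargs": {"rows": [{"xyz":[0,0,0],"rot":[0,0,0]},{"xyz":[0,0,0],"rot":[0,0,0]},{"xyz":[0,0,0],"rot":[0,0,0]},{"xyz":[0,0,0],"rot":[0,0,0]},{"xyz":[0,0,0],"rot":[0,0,0]},{"xyz":[0,0,0],"rot":[0,0,0]},{"xyz":[0,0,0],"rot":[0,0,0]},{"xyz":[0,0,0],"rot":[0,0,0]}], "grip": -1, "newtons": 30}}

```text
time: 21.93
eef_pos: [395.0, -206.5, 32.8]
tcp_rot: [[0.23, -0.973, 0.002], [-0.973, -0.23, -0.0], [0.001, -0.002, -1.0]]
contact_force: [-0.9, 0.1, 3.7]
grip_width: 59.6
```

{"fn": "servo_tool", "kwargs": {"rows": [{"xyz":[0,0,0.06],"rot":[0,0,0]},{"xyz":[0,0,0.14],"rot":[0,0,0]},{"xyz":[0,0,0.24],"rot":[0,0,0]},{"xyz":[0,0,0.34],"rot":[0,0,0]},{"xyz":[0,0,0.42],"rot":[0,0,0]},{"xyz":[0.05,0.05,0.45],"rot":[0,0,-0.02]},{"xyz":[0.15,0.1,0.45],"rot":[0,0,-0.04]},{"xyz":[0.2,0.12,0.45],"rot":[0,0,-0.05]}]}}

```text
time: 22.6
eef_pos: [447.2, -175.1, 146.2]
tcp_rot: [[0.072, -0.997, 0.004], [-0.997, -0.072, -0.0], [0.001, -0.004, -1.0]]
contact_force: [0.4, 0.4, -1.3]
grip_width: 60.0
```

```bash
python3 - <<'E'
from h import *
held('w9')
E
```

```text
[ 447.2 -175.1  146.2] tool ang -85.87 F [ 0.4  0.4 -1.3] 22.6 q7 -1.26
hub [ 446.6 -174.6] 30.5 top 169.4 underside 129.4
lever 3.0 3.3
```

View pics/w9.png

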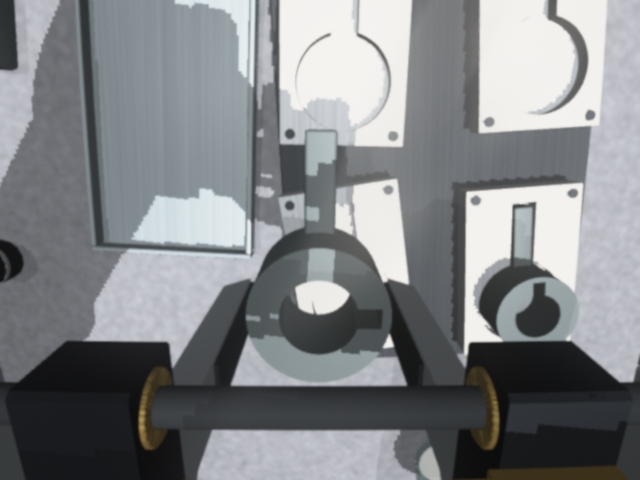

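Hub D is held at (320,315) with its keyway to the right. The tray is upper left, its lower corners at (95,245) and (250,252). Locating the tray:

```bash
cat >> h.py <<'E'
def tray(tag,seed):
    p,d,s,n=load(tag); P=cloud(n,d,s); z=P[...,2]
    m=((z>2)&(z<20)).astype(np.uint8)
    nl,lab,st,_=cv2.connectedComponentsWithStats(m); i=lab[seed[1],seed[0]]; m2=(lab==i)
    rim=m2&(z>16.5)&(z<19.5); fl=m2&(abs(z-4)<1)
    for nm,mm in(('rim',rim),('floor',fl)):
        X=P[mm][:,:2].astype(np.float32); R=cv2.minAreaRect(X); print(nm,mm.sum(),cv2.boxPoints(R).round(1).tolist(),np.round(R,1) if 0 else (np.round(R[0],1),np.round(R[1],1),round(R[2],1)))
E
python3 - <<'E'
from h import *
tray('w9',(170,120)); 
z=np.load('pics/t1.npz')
tray('t1',(300,240))
tray('w1',(120,200))
E
```

```text
rim 3334 [[418.5, 1.2000000476837158], [420.70001220703125, -124.5999984741211], [603.2000122070312, -121.4000015258789], [601.0, 4.400000095367432]] (array([510.8, -60.1]), array([182.5, 125.8]), 1.0)
floor 30500 [[419.29998779296875, -1.5], [421.3999938964844, -124.30000305175781], [607.0999755859375, -121.0999984741211], [604.9000244140625, 1.7000000476837158]] (array([513.2, -61.3]), array([185.7, 122.8]), 1.0)
rim 180 [[417.1000061035156, -260.0], [667.9000244140625, -262.8999938964844], [671.0, 3.200000047683716], [420.20001220703125, 6.099999904632568]] (array([ 544.1, -128.4]), array([266.1, 250.9]), 89.3)
floor 1211 [[413.5, 14.899999618530273], [414.8999938964844, -311.29998779296875], [680.7000122070312, -310.1000061035156], [679.2999877929688, 16.100000381469727]] (array([ 547.1, -147.6]), array([265.8, 326.2]), 0.2)
rim 2603 [[418.0, 1.0], [420.29998779296875, -125.19999694824219], [670.5999755859375, -120.4000015258789], [668.2000122070312, 5.800000190734863]] (array([544.3, -59.7]), array([250.3, 126.2]), 1.1)
floor 19809 [[421.20001220703125, -1.399999976158142], [423.20001220703125, -124.5], [668.0, -120.5], [666.0, 2.5999999046325684]] (array([544.6, -61. ]), array([244.8, 123.2]), 0.9)
```

The tray is unmoved: centre (544.3, -59.8), turned 1°. D goes in its far half with the hub axis at (579, -59).

{"fn": "servo_tool", "kwargs": {"rows": [{"xyz":[0.1,0.09,0],"rot":[0,0,-0.012]},{"xyz":[0.2,0.18,0],"rot":[0,0,-0.012]},{"xyz":[0.31,0.27,0],"rot":[0,0,-0.012]},{"xyz":[0.42,0.36,0],"rot":[0,0,-0.012]},{"xyz":[0.52,0.45,0],"rot":[0,0,-0.012]},{"xyz":[0.53,0.461,-0.1],"rot":[0,0,-0.012]},{"xyz":[0.53,0.461,-0.22],"rot":[0,0,-0.012]},{"xyz":[0.53,0.461,-0.3],"rot":[0,0,-0.012]}]}}

```text
time: 23.32
eef_pos: [580.3, -58.5, 68.2]
tcp_rot: [[0.037, -0.999, 0.002], [-0.999, -0.037, -0.0], [0.0, -0.002, -1.0]]
contact_force: [-0.8, 0.6, -2.0]
grip_width: 59.8
```

```bash
python3 - <<'E'
from h import *
held('w10')
E
```

```text
[580.3 -58.5  68.2] tool ang -87.89 F [-0.8  0.6 -2. ] 23.3167 q7 -1.58
hub [579.6 -58.1] 30.5 top 91.3 underside 51.3
lever 1.2 1.3
```

View pics/w10.png

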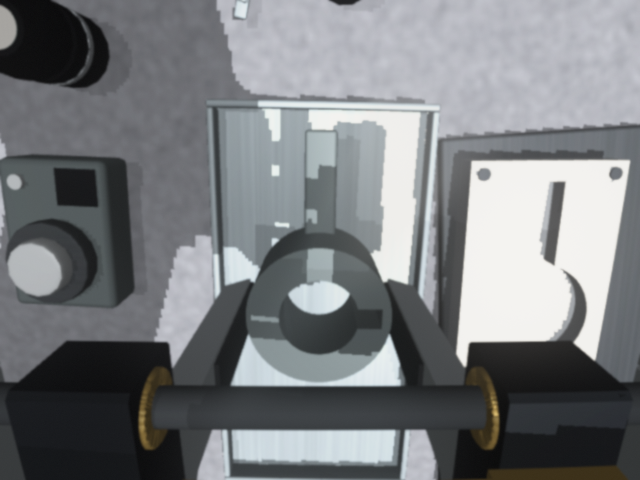

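{"fn": "servo_tool", "kwargs": {"rows": [{"xyz":[0,-0.004,-0.03],"rot":[0,0,0]},{"xyz":[0,-0.004,-0.06],"rot":[0,0,0]},{"xyz":[0,-0.004,-0.09],"rot":[0,0,0]},{"xyz":[0,-0.004,-0.12],"rot":[0,0,0]},{"xyz":[0,-0.004,-0.15],"rot":[0,0,0]},{"xyz":[0,-0.004,-0.17],"rot":[0,0,0]},{"xyz":[0,-0.004,-0.18],"rot":[0,0,0]},{"xyz":[0,-0.004,-0.19],"rot":[0,0,0]}]}}

```text
time: 24.03
eef_pos: [579.1, -59.8, 19.3]
tcp_rot: [[0.036, -0.999, -0.001], [-0.999, -0.036, -0.0], [0.0, 0.001, -1.0]]
contact_force: [-10.8, 1.2, 43.5]
grip_width: 59.9
```

Bottomed at 43 N, harder than I intended. I'll ease up, then open part-way to keep clear of the tray walls.

{"fn": "servo_tool", "kwargs": {"rows": [{"xyz":[0,0,0.004],"rot":[0,0,0]},{"xyz":[0,0,0.004],"rot":[0,0,0]},{"xyz":[0,0,0.004],"rot":[0,0,0]},{"xyz":[0,0,0.004],"rot":[0,0,0]},{"xyz":[0,0,0.004],"rot":[0,0,0]},{"xyz":[0,0,0.004],"rot":[0,0,0]},{"xyz":[0,0,0.004],"rot":[0,0,0]},{"xyz":[0,0,0.004],"rot":[0,0,0]}], "grip": 0.57}}

```text
time: 24.7
eef_pos: [579.0, -59.8, 20.2]
tcp_rot: [[0.036, -0.999, -0.001], [-0.999, -0.036, -0.0], [0.0, 0.001, -1.0]]
contact_force: [-0.5, -0.1, -0.4]
grip_width: 73.6
```

{"fn": "servo_tool", "kwargs": {"rows": [{"xyz":[0,0,0.06],"rot":[0,0,0]},{"xyz":[0,0,0.16],"rot":[0,0,0]},{"xyz":[0,0,0.3],"rot":[0,0,0]},{"xyz":[0,0,0.44],"rot":[0,0,0]},{"xyz":[0,-0.05,0.56],"rot":[0,0,0]},{"xyz":[-0.1,-0.15,0.66],"rot":[0,0,0.02]},{"xyz":[-0.2,-0.25,0.74],"rot":[0,0,0.03]},{"xyz":[-0.3,-0.35,0.74],"rot":[0,0,0.03]}]}}

```text
time: 25.37
eef_pos: [504.8, -148.3, 209.0]
tcp_rot: [[0.133, -0.991, 0.004], [-0.991, -0.133, -0.001], [0.002, -0.004, -1.0]]
contact_force: [0.3, -1.2, 0.1]
grip_width: 73.8
```

```bash
python3 - <<'E'
from h import *
p,d,s=snap('wrist','w11'); print(s['eef_pos'],s['time'],s['grip_width'])
E
```

```text
[ 504.83977207 -148.25698499  209.00804053] 25.3667 73.80793249555734
```

View pics/w11.png

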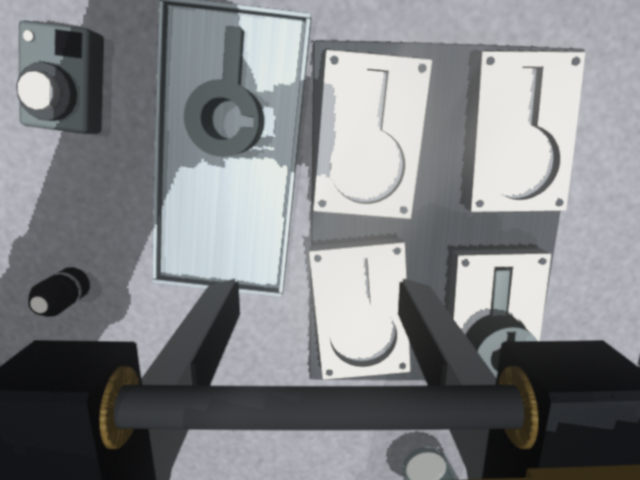

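D sits in the tray at (224,117) with its lever towards the far end. Next is hub A.

```bash
python3 - <<'E'
from h import *
p,d,s,n=load('w11'); print(hub(n,d,s,(224,117),44,45)); 
E
```

```text
(array([577.04662161, -59.49728453]), np.float64(29.96074934594576), np.float64(43.96270920429876))
```

{"fn": "servo_tool", "kwargs": {"rows": [{"xyz":[-0.06,-0.12,0],"rot":[0,0,0.007]},{"xyz":[-0.13,-0.25,0],"rot":[0,0,0.007]},{"xyz":[-0.2,-0.38,0],"rot":[0,0,0.007]},{"xyz":[-0.27,-0.51,0],"rot":[0,0,0.007]},{"xyz":[-0.34,-0.64,0],"rot":[0,0,0.007]},{"xyz":[-0.4,-0.747,-0.05],"rot":[0,0,0.007]},{"xyz":[-0.4,-0.747,-0.2],"rot":[0,0,0.007]},{"xyz":[-0.4,-0.747,-0.3],"rot":[0,0,0.007]}], "grip": 1}}

```text
time: 26.08
eef_pos: [397.9, -342.4, 130.9]
tcp_rot: [[0.143, -0.99, 0.001], [-0.99, -0.143, -0.003], [0.003, -0.0, -1.0]]
contact_force: [0.5, 0.9, -2.1]
grip_width: 93.7
```

{"fn": "servo_tool", "kwargs": {"rows": [{"xyz":[0.029,0.03,0],"rot":[0,0,0.004]},{"xyz":[0.029,0.03,-0.03],"rot":[0,0,0.004]},{"xyz":[0.029,0.03,-0.08],"rot":[0,0,0.004]},{"xyz":[0.029,0.03,-0.13],"rot":[0,0,0.004]},{"xyz":[0.029,0.03,-0.13],"rot":[0,0,0.004]},{"xyz":[0.029,0.03,-0.13],"rot":[0,0,0.004]},{"xyz":[0.029,0.03,-0.13],"rot":[0,0,0.004]},{"xyz":[0.029,0.03,-0.13],"rot":[0,0,0.004]}]}}

```text
time: 26.75
eef_pos: [405.9, -335.1, 99.6]
tcp_rot: [[0.156, -0.988, 0.002], [-0.988, -0.156, -0.004], [0.005, -0.002, -1.0]]
contact_force: [0.3, 0.0, -0.2]
grip_width: 94.1
```

{"fn": "servo_tool", "kwargs": {"rows": [{"xyz":[-0.003,0,-0.05],"rot":[0.001,0.001,0]},{"xyz":[-0.003,0,-0.11],"rot":[0.001,0.001,0]},{"xyz":[-0.003,0,-0.17],"rot":[0.001,0.001,0]},{"xyz":[-0.003,0,-0.22],"rot":[0.001,0.001,0]},{"xyz":[-0.003,0,-0.26],"rot":[0.001,0.001,0]},{"xyz":[-0.003,0,-0.27],"rot":[0.001,0.001,0]},{"xyz":[-0.003,0,-0.27],"rot":[0.001,0.001,0]},{"xyz":[-0.003,0,-0.27],"rot":[0.001,0.001,0]}]}}

```text
time: 27.42
eef_pos: [405.3, -335.3, 32.3]
tcp_rot: [[0.156, -0.988, -0.001], [-0.988, -0.156, -0.001], [0.001, 0.001, -1.0]]
contact_force: [0.1, -0.9, -0.5]
grip_width: 94.0
```

{"fn": "servo_tool", "kwargs": {"rows": [{"xyz":[0,0,0],"rot":[0,0,0]},{"xyz":[0,0,0],"rot":[0,0,0]},{"xyz":[0,0,0],"rot":[0,0,0]},{"xyz":[0,0,0],"rot":[0,0,0]},{"xyz":[0,0,0],"rot":[0,0,0]},{"xyz":[0,0,0],"rot":[0,0,0]},{"xyz":[0,0,0],"rot":[0,0,0]},{"xyz":[0,0,0],"rot":[0,0,0]}], "grip": -1, "newtons": 30}}

```text
time: 28.08
eef_pos: [405.4, -335.3, 32.5]
tcp_rot: [[0.156, -0.988, -0.0], [-0.988, -0.156, -0.001], [0.001, 0.001, -1.0]]
contact_force: [-1.1, 1.1, 4.6]
grip_width: 59.6
```

{"fn": "servo_tool", "kwargs": {"rows": [{"xyz":[0,0,0.06],"rot":[0,0,0]},{"xyz":[0,0,0.14],"rot":[0,0,0]},{"xyz":[0,0,0.24],"rot":[0,0,0]},{"xyz":[0,0,0.34],"rot":[0,0,0]},{"xyz":[0,0.05,0.42],"rot":[0,0,-0.01]},{"xyz":[0.05,0.15,0.45],"rot":[0,0,-0.02]},{"xyz":[0.1,0.25,0.45],"rot":[0,0,-0.03]},{"xyz":[0.15,0.35,0.45],"rot":[0,0,-0.04]}]}}

```text
time: 28.75
eef_pos: [443.3, -247.1, 145.7]
tcp_rot: [[0.028, -1.0, 0.001], [-1.0, -0.028, -0.002], [0.002, -0.001, -1.0]]
contact_force: [1.6, -0.6, -1.0]
grip_width: 59.6
```

```bash
python3 - <<'E'
from h import *
held('w12')
E
```

```text
[ 443.3 -247.1  145.7] tool ang -88.39 F [ 1.6 -0.6 -1. ] 28.75 q7 -1.14
hub [ 442.9 -246.6] 30.5 top 169.2 underside 129.2
lever 2.5 2.4
```

View pics/w12.png

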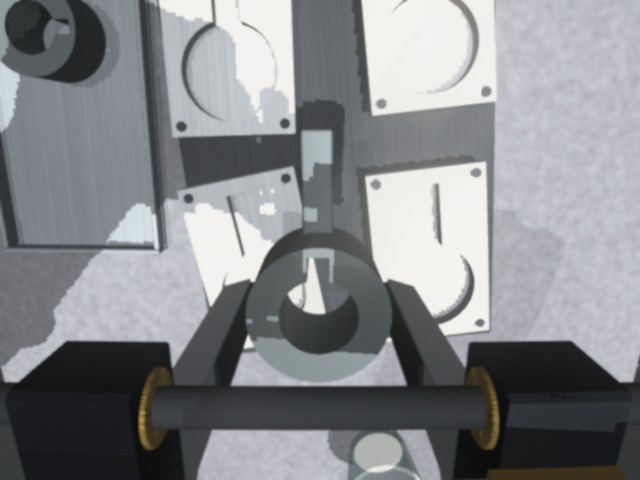

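```bash
python3 - <<'E'
from h import *
tray('w12',(80,180))
E
```

```text
rim 2384 [[418.3999938964844, 1.0], [420.20001220703125, -124.30000305175781], [600.4000244140625, -121.69999694824219], [598.5999755859375, 3.5999999046325684]] (array([509.4, -60.3]), array([180.2, 125.3]), 0.8)
floor 21661 [[420.8999938964844, -0.4000000059604645], [421.5, -124.5], [603.7000122070312, -123.69999694824219], [603.0999755859375, 0.5]] (array([512.3, -62. ]), array([182.2, 124.1]), 0.3)
```

{"fn": "servo_tool", "kwargs": {"rows": [{"xyz":[0.01,0.12,0],"rot":[0,0,-0.008]},{"xyz":[0.03,0.25,0],"rot":[0,0,-0.008]},{"xyz":[0.05,0.38,0],"rot":[0,0,-0.008]},{"xyz":[0.06,0.5,0],"rot":[0,0,-0.008]},{"xyz":[0.06,0.62,0],"rot":[0,0,-0.008]},{"xyz":[0.06,0.72,0],"rot":[0,0,-0.008]},{"xyz":[0.06,0.742,-0.06],"rot":[0,0,-0.008]},{"xyz":[0.06,0.742,-0.14],"rot":[0,0,-0.008]}]}}

```text
time: 29.47
eef_pos: [462.0, -54.2, 111.0]
tcp_rot: [[0.009, -1.0, 0.004], [-1.0, -0.009, 0.001], [-0.001, -0.004, -1.0]]
contact_force: [0.4, 0.1, -1.5]
grip_width: 59.6
```

```bash
python3 - <<'E'
from h import *
held('w13'); tray('w13',(270,80))
E
```

```text
[462.  -54.2 111. ] tool ang -89.47 F [ 0.4  0.1 -1.5] 29.4667 q7 -1.6
hub [461.4 -53.8] 30.4 top 134.5 underside 94.5
lever 1.4 1.3
rim 3344 [[426.0, 1.7000000476837158], [427.8999938964844, -123.80000305175781], [613.2999877929688, -121.0999984741211], [611.4000244140625, 4.5]] (array([519.7, -59.7]), array([185.4, 125.6]), 0.9)
floor 25814 [[425.6000061035156, -2.0], [427.6000061035156, -120.30000305175781], [617.0999755859375, -117.0999984741211], [615.0999755859375, 1.2000000476837158]] (array([521.3, -59.6]), array([189.6, 118.3]), 1.0)
```

View pics/w13.png

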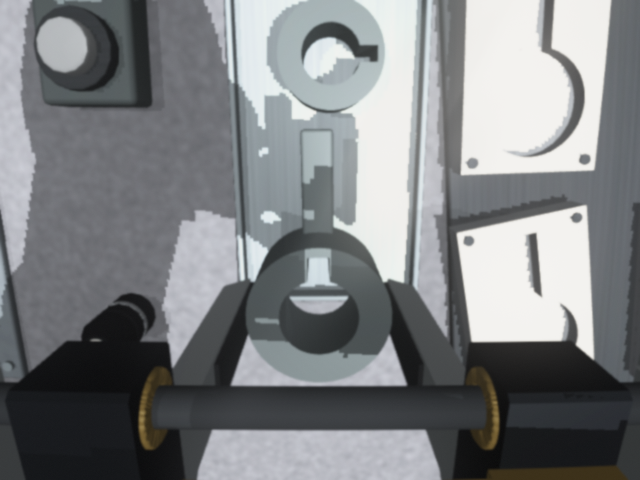

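```bash
python3 - <<'E'
from h import *
p,d,s,n=load('w13'); print(hub(n,d,s,(330,58),44,62))
P=cloud(n,d,s); print(P[285:297:2,320].round(1))
E
```

```text
(array([576.93144686, -59.23071798]), np.float64(29.94641283626019), np.float64(43.98870160081353))
[[425.6 -55.3   3.6]
 [424.  -55.3   3.7]
 [423.2 -55.3   5.7]
 [423.7 -55.2  10.7]
 [423.5 -55.2  14.2]
 [422.9 -55.2  16.3]]
```

{"fn": "servo_tool", "kwargs": {"rows": [{"xyz":[-0.014,-0.029,0],"rot":[0,0,0]},{"xyz":[-0.014,-0.029,-0.03],"rot":[0,0,0]},{"xyz":[-0.014,-0.029,-0.08],"rot":[0,0,0]},{"xyz":[-0.014,-0.029,-0.14],"rot":[0,0,0]},{"xyz":[-0.014,-0.029,-0.2],"rot":[0,0,0]},{"xyz":[-0.014,-0.029,-0.23],"rot":[0,0,0]},{"xyz":[-0.014,-0.029,-0.23],"rot":[0,0,0]},{"xyz":[-0.014,-0.029,-0.23],"rot":[0,0,0]}]}}

```text
time: 30.18
eef_pos: [456.1, -62.9, 49.7]
tcp_rot: [[0.008, -1.0, -0.002], [-1.0, -0.008, 0.0], [-0.0, 0.002, -1.0]]
contact_force: [0.3, -0.6, -1.5]
grip_width: 59.6
```

```bash
python3 - <<'E'
from h import *
held('w14')
E
```

```text
[456.1 -62.9  49.7] tool ang -89.56 F [ 0.3 -0.6 -1.5] 30.1833 q7 -1.59
hub [455.7 -62.5] 30.6 top 73.3 underside 33.3
lever 1.3 1.3
```

View pics/w14.png

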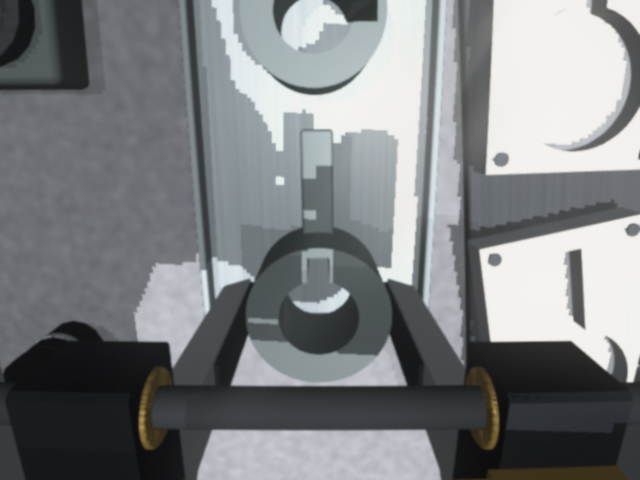

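{"fn": "servo_tool", "kwargs": {"rows": [{"xyz":[0.013,0.006,0],"rot":[0,0,0]},{"xyz":[0.013,0.006,0],"rot":[0,0,0]},{"xyz":[0.013,0.006,-0.03],"rot":[0,0,0]},{"xyz":[0.013,0.006,-0.06],"rot":[0,0,0]},{"xyz":[0.013,0.006,-0.085],"rot":[0,0,0]},{"xyz":[0.013,0.006,-0.105],"rot":[0,0,0]},{"xyz":[0.013,0.006,-0.115],"rot":[0,0,0]},{"xyz":[0.013,0.006,-0.115],"rot":[0,0,0]}]}}

```text
time: 30.9
eef_pos: [459.2, -61.2, 20.7]
tcp_rot: [[0.008, -1.0, -0.002], [-1.0, -0.008, 0.0], [-0.0, 0.002, -1.0]]
contact_force: [1.1, 0.7, -1.4]
grip_width: 59.7
```

{"fn": "servo_tool", "kwargs": {"rows": [{"xyz":[0,0,-0.003],"rot":[0,0,0]},{"xyz":[0,0,-0.003],"rot":[0,0,0]},{"xyz":[0,0,-0.003],"rot":[0,0,0]},{"xyz":[0,0,-0.003],"rot":[0,0,0]},{"xyz":[0,0,-0.003],"rot":[0,0,0]},{"xyz":[0,0,-0.003],"rot":[0,0,0]},{"xyz":[0,0,-0.003],"rot":[0,0,0]},{"xyz":[0,0,-0.003],"rot":[0,0,0]}]}}

```text
time: 31.57
eef_pos: [459.4, -61.3, 20.2]
tcp_rot: [[0.008, -1.0, -0.002], [-1.0, -0.008, 0.0], [-0.0, 0.002, -1.0]]
contact_force: [-1.8, -0.2, 8.5]
grip_width: 59.9
```

{"fn": "servo_tool", "kwargs": {"rows": [{"xyz":[0,0,0],"rot":[0,0,0]},{"xyz":[0,0,0],"rot":[0,0,0]},{"xyz":[0,0,0],"rot":[0,0,0]},{"xyz":[0,0,0],"rot":[0,0,0]},{"xyz":[0,0,0],"rot":[0,0,0]},{"xyz":[0,0,0],"rot":[0,0,0]},{"xyz":[0,0,0],"rot":[0,0,0]},{"xyz":[0,0,0],"rot":[0,0,0]}], "grip": 0.57}}

```text
time: 32.23
eef_pos: [459.4, -61.2, 20.1]
tcp_rot: [[0.008, -1.0, -0.002], [-1.0, -0.008, 0.0], [-0.0, 0.002, -1.0]]
contact_force: [0.8, -0.2, 0.1]
grip_width: 73.6
```

{"fn": "servo_tool", "kwargs": {"rows": [{"xyz":[0,0,0.06],"rot":[0,0,0]},{"xyz":[0,0,0.16],"rot":[0,0,0]},{"xyz":[0,0,0.3],"rot":[0,0,0]},{"xyz":[0,0,0.44],"rot":[0,0,0]},{"xyz":[0.05,0.1,0.56],"rot":[0,0,0]},{"xyz":[0.15,0.2,0.66],"rot":[0,0,0]},{"xyz":[0.2,0.3,0.74],"rot":[0,0,0]},{"xyz":[0.2,0.3,0.74],"rot":[0,0,0]}]}}

```text
time: 32.9
eef_pos: [513.3, 19.0, 209.3]
tcp_rot: [[0.013, -1.0, 0.005], [-1.0, -0.013, 0.003], [-0.003, -0.005, -1.0]]
contact_force: [-0.0, 1.1, -0.3]
grip_width: 73.7
```

```bash
python3 - <<'E'
from h import *
p,d,s=snap('wrist','w15'); print(s['eef_pos'],s['time'],s['grip_width'])
E
```

```text
[513.33986103  19.01363916 209.33422216] 32.9 73.68459048865338
```

View pics/w15.png

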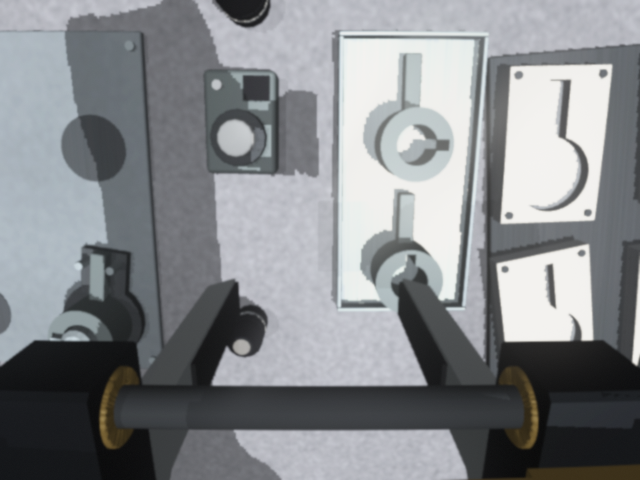

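Both spare hubs stand in the tray: D at (415,145), A at (405,275). I'll check heights, re-measure the button and shut the gripper above it.

```bash
python3 - <<'E'
from h import *
p,d,s,n=load('w15'); print('D',hub(n,d,s,(416,144),44,45),'A',hub(n,d,s,(405,275),44,45))
P=cloud(n,d,s); z=P[...,2]; v,u=np.mgrid[0:480,0:640]
m=(np.hypot(u-238,v-138)<26)&(abs(z-52)<1.5)
print('start',np.nanmedian(P[m],0),m.sum(),cv2.minEnclosingCircle(P[m][:,:2].astype(np.float32)))
E
```

```text
D (array([576.99198606, -59.32119101]), np.float64(30.052266668992846), np.float64(44.066353329958076)) A (array([459.41754265, -60.62133964]), np.float64(29.953093111233297), np.float64(44.02827957388422))
start [580.61481626  86.42017979  51.88532748] 980 ((580.724853515625, 86.84916687011719), 14.477225303649902)
```

{"fn": "servo_tool", "kwargs": {"rows": [{"xyz":[0.1,0.1,0],"rot":[0,0,0]},{"xyz":[0.2,0.2,0],"rot":[0,0,0]},{"xyz":[0.27,0.27,-0.05],"rot":[0,0,0]},{"xyz":[0.27,0.27,-0.15],"rot":[0,0,0]},{"xyz":[0.27,0.27,-0.27],"rot":[0,0,0]},{"xyz":[0.27,0.27,-0.39],"rot":[0,0,0]},{"xyz":[0.27,0.27,-0.45],"rot":[0,0,0]},{"xyz":[0.27,0.27,-0.45],"rot":[0,0,0]}], "grip": -1}}

```text
time: 33.62
eef_pos: [575.9, 82.4, 90.3]
tcp_rot: [[0.011, -1.0, -0.005], [-1.0, -0.011, -0.0], [0.0, 0.005, -1.0]]
contact_force: [0.0, -0.0, -0.2]
grip_width: 23.8
```

{"fn": "servo_tool", "kwargs": {"rows": [{"xyz":[0.019,0.018,0],"rot":[0,0,0]},{"xyz":[0.019,0.018,0],"rot":[0,0,0]},{"xyz":[0.019,0.018,-0.02],"rot":[0,0,0]},{"xyz":[0.019,0.018,-0.05],"rot":[0,0,0]},{"xyz":[0.019,0.018,-0.08],"rot":[0,0,0]},{"xyz":[0.019,0.018,-0.11],"rot":[0,0,0]},{"xyz":[0.019,0.018,-0.13],"rot":[0,0,0]},{"xyz":[0.019,0.018,-0.13],"rot":[0,0,0]}]}}

```text
time: 34.28
eef_pos: [579.8, 86.8, 56.4]
tcp_rot: [[0.011, -1.0, -0.007], [-1.0, -0.011, -0.001], [0.001, 0.007, -1.0]]
contact_force: [-0.1, -0.5, 0.1]
grip_width: 0.5
```

{"fn": "servo_tool", "kwargs": {"rows": [{"xyz":[0,0,-0.01],"rot":[0,0,0]},{"xyz":[0,0,-0.02],"rot":[0,0,0]},{"xyz":[0,0,-0.028],"rot":[0,0,0]},{"xyz":[0,0,-0.036],"rot":[0,0,0]},{"xyz":[0,0,-0.041],"rot":[0,0,0]},{"xyz":[0,0,-0.045],"rot":[0,0,0]},{"xyz":[0,0,-0.045],"rot":[0,0,0]},{"xyz":[0,0,-0.045],"rot":[0,0,0]}]}}

```text
time: 34.95
eef_pos: [580.0, 86.8, 46.1]
tcp_rot: [[0.011, -1.0, -0.006], [-1.0, -0.011, -0.001], [0.001, 0.006, -1.0]]
contact_force: [-5.5, -1.3, 17.6]
grip_width: 0.3
```

17.6 N at z = 46.1, well above the 5 N for full travel, so the button is on its stop. Letting it up.

{"fn": "servo_tool", "kwargs": {"rows": [{"xyz":[0,0,0.02],"rot":[0,0,0]},{"xyz":[0,0,0.06],"rot":[0,0,0]},{"xyz":[0,0,0.14],"rot":[0,0,0]},{"xyz":[0,0,0.28],"rot":[0,0,0]},{"xyz":[0,0,0.44],"rot":[0,0,0]},{"xyz":[0,0.03,0.58],"rot":[0,0,0]},{"xyz":[-0.1,0.06,0.7],"rot":[0,0,0]},{"xyz":[-0.2,0.06,0.8],"rot":[0,0,0]}]}}

```text
time: 35.62
eef_pos: [530.0, 103.3, 248.7]
tcp_rot: [[0.012, -1.0, -0.004], [-1.0, -0.012, 0.0], [-0.0, 0.004, -1.0]]
contact_force: [0.1, 1.5, 1.2]
grip_width: 0.5
```

{"fn": "servo_tool", "kwargs": {"rows": [{"xyz":[0,0,0],"rot":[0,0,0]},{"xyz":[0,0,0],"rot":[0,0,0]},{"xyz":[0,0,0],"rot":[0,0,0]},{"xyz":[0,0,0],"rot":[0,0,0]},{"xyz":[0,0,0],"rot":[0,0,0]},{"xyz":[0,0,0],"rot":[0,0,0]},{"xyz":[0,0,0],"rot":[0,0,0]},{"xyz":[0,0,0],"rot":[0,0,0]}]}}

```text
time: 36.28
eef_pos: [530.0, 103.2, 248.2]
tcp_rot: [[0.012, -1.0, -0.005], [-1.0, -0.012, 0.0], [-0.0, 0.005, -1.0]]
contact_force: [-0.8, -1.2, 0.1]
grip_width: 0.3
```

```bash
python3 - <<'E'
from h import *
p,d,s=snap('wrist','w16'); print(s['eef_pos'],s['time'],s['contact_force'])
snap('scene','s2')
E
```

```text
[530.04086238 103.15819078 248.1571172 ] 36.2833 [-0.80065578 -1.19678548  0.06834609]
```

View pics/w16.png

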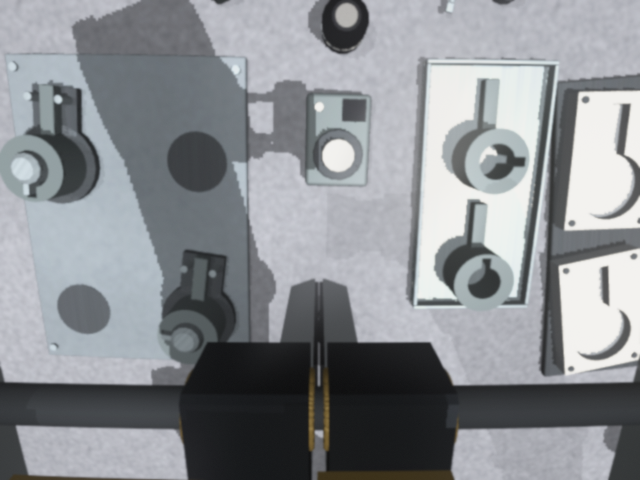

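View pics/s2.png

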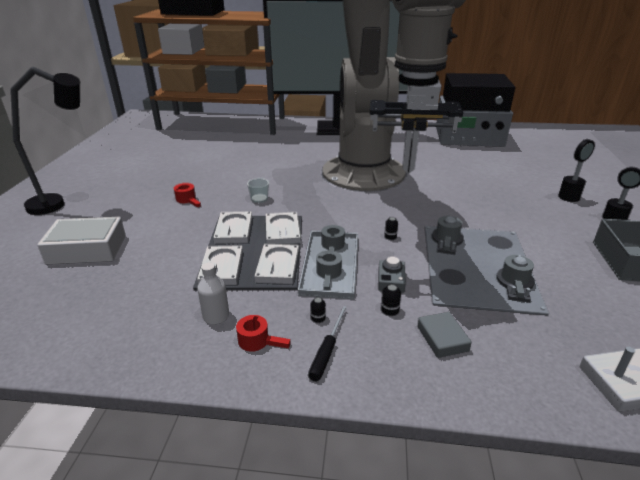

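Wrist view: hubs are on both shafts (C at (30,170), B at (190,335)), the button is at (340,155), and D and A are in the tray at (495,160) and (483,280). The scene view shows the bystanders unmoved. One numeric check, then hand in.

```bash
python3 - <<'E'
from h import *
p,d,s,n=load('w16'); P=cloud(n,d,s)
for nm,uv,z in(('B',(188,335),58),('C',(32,168),58),('D',(497,160),44),('A',(482,280),44)):
    c,r,zt=hub(n,d,s,uv,z,42); print(nm,c.round(1),r.round(1),zt.round(1))
print('button z',np.nanmedian(P[150:161,334:346,2]))
order.sign_off()
E
```

```text
B [403.7 232.1] 30.3 58.0
C [567.9 362.3] 30.4 57.8
D [577.  -59.1] 30.2 44.2
A [459.1 -60.6] 30.5 44.2
button z 52.08110072062797
the job is handed in; nothing more can be done
```

The job is handed in. Only shafts B and C were present, so hub B is on shaft B, hub C is on shaft C, and hubs D and A stand in the tray. I then pressed the start button once. All of this took about 36 s of the 208 s allowed.

**Shafts:** after the last move, hub tops measured z = 58.0 (B) and 57.8 (C), where the 18 mm seat plus the 40 mm hub gives 58. Both levers lie between their stop pins.

**Tray:** hub tops measured z = 44.2 for both, where 4 mm floor plus 40 mm hub gives 44, so they are upright and flat. The tray never moved between checks.

**Start button:** it stopped at z = 46.1 with 17.6 N, against about 5 N for full travel, and was back up at 52.1 afterwards.

**Deviations:** setting hub D down briefly reached 43 N through the hub onto the tray floor, more than I intended. The wrist limit is 120 N. The 40 N limit is for the arm or gripper body, and I judged that neither was touching anything. No other check disagreed, and the bystanders and red look-alikes looked unmoved in the last pictures.

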